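# Gang-clamp steel nuts in the drill vice

## Robot

A 6-joint arm with a two-finger parallel gripper is mounted at the origin on the work surface; the furniture and walls round the work are solid. World frame = base frame: x ahead of the robot, y to its left, z up, the work surface at z = 0. Lengths are in m, angles in rad, forces in N, time in s.
With the tool pointing down it reaches from about 0.35 to 0.975 m from the base axis. Payload 4.9 kg.
Tool frame: the origin (TCP) lies at the very end of the fingers, on their centre line; the grasp point (between the pads) lies 19 mm behind it; x points along the fingers, y is the direction in which the jaws open and shut, and the axes are right-handed (so a half turn about x gives the same grasp; the last joint's range is limited). The gripper opens to 85 mm and grips with 20 to 120 N. Pads are 22 mm wide; open, the fingers measure 114 mm over their backs; the gripper's body (76 mm by 85 mm) begins 54 mm behind the grasp point. The pads swing forward as they close: fully open they stand 13 mm farther back than shut.
Start: joints at [-1.465, 0.053, 1.613, -0, 1.476, -0.119], TCP at [0.139, -0.609, 0.231] pointing down, gripper open.
Joint ranges: [-3.01, 3.01], [-1.01, 2.22], [0.06, 2.58], [-1.02, 4.17], [0.09, 2.62], [-3.14, 3.14]. Speed limits (rad/s): [2.57, 2.57, 3.14, 3.14, 3.14, 3.14].

## Interface

Orientations are given as a rotation vector (axis times angle).
In Python, from station import ctrl gives the robot as it stands. The module is installed in compiled form; this text tells all that it offers.
- The arm moves only by the shell command python3 -m handwheel 'ROWS' [FORCE]. ROWS is JSON, one flat list of numbers, 7 for each row, row after row: the opening, from 0 (shut) to 1 (fully open), then the shift along the tool's x, y, z in m, then the turn, a rotation vector about the tool's x, y, z in degrees. A call has 1 to 12 rows; each row is the pose to reach, as a shift and turn from the pose commanded when the call began, along the tool's axes at that moment; what a row does not reach only later rows make up. A row lasts 1/12 s, in which the tool goes at most 41.7 mm and 7.16 degrees, less where a joint would pass 70% of its speed; a pose out of reach is approached as far as the arm can. A call with a gripper value outside its range is refused whole. The fingers move at their own pace and stop on an object; FORCE is the grip in N (left out, the last holds). Time passes only in rows, so rows that repeat a pose let the fingers close. It gives the time, the measured TCP pose, the force and the opening at its end, in the units of the state.
- ctrl.get_obs(): the state, without advancing time (a new reading comes with each control period).
- ctrl.get_image(name): name is "side" or "top" or "wrist"; returns (picture, depth): 400x640x3 uint8, blue, green, red; 400x640 float32, m along the optical axis (not along the pixel's ray), 0 where there is no reading.
- ctrl.camera_params(name): a dict with "fov_y" (degrees; the focal length in pixels is half the picture's height over the tangent of half this angle, whatever the lens; pixels are square), "cx", "cy" (the principal point, pixels), "dist_coeffs" ([k1, k2, p1, p2, k3] as OpenCV has them; the pictures are not rectified), "R" (3x3) and "t" (3): a world point X has camera coordinates R X + t; the wrist camera has in their place "hand_eye" (4x4, takes a point from camera to tool coordinates, whose origin is the TCP and whose axes are the tool frame's). Camera axes: x right, y down, z forward; pixel columns grow to the right and rows downward; lengths in m; the calibration is good to about 2 mm. A picture is of the moment at which its call begins: read the wrist's pose just before it. camera_params takes no time and is no camera call.
- ctrl.finish_job(): hands the job in, once; it reports no verdict.
The state is a dict: "t": time; "q": joint angles; "dq": joint speeds; "effort": joint torques, N m; "tool_pos": TCP position; "tool_rot": TCP orientation; "contact_force": force on the tool from outside, world axes, zero at the start; "wrist_torque": the same for the moment, N m; "opening": finger opening in m.
Only numpy, scipy, OpenCV 4.12 (cv2) and the standard library are available. Lean on these libraries where they do the work, as an engineer would, in place of code of your own. Each camera call takes 0.05 s, during which the arm holds its last target.

## Task

Clamp all the large pale steel nuts (there are two or three) in the drill vice for drilling: first slacken the vice's brake by turning its black ball knob about a quarter turn anticlockwise while the jaw is still where it was, then crank the jaw open, lay the nuts flat on the vice bed in a row along the jaws, two flats of each facing the jaws, and crank the jaw onto them until it grips every one. Finish by turning the ball knob back clockwise to its stop to lock the brake; leave the small rusty nuts where they are.

Things in the scene. Friction and masses are not known exactly. Their poses are not given: they have to be found in the camera images.
- bed_center (a point): centre of the top of the fixed dark blue-grey drill vice's pale bed, 55 mm above the worktop. Axes: x along the jaws (steel faces 176 mm long, centred here), y along the screw from crank to fixed jaw, z up. Fixed jaw face at y = +50 mm, moving face at y = 50 mm minus the jaw gap; both jaws stand 37 mm above the flat bed. Room for nuts at x = -50, 0, +50 mm
- jaw (a joint): gap between the jaw faces in m, 0 to 0.110 (moving face not pressed in), 24 mm per turn of the crank; starts at 0.048 to 0.062, too narrow for nut and fingers. The moving face, a 176 x 34 mm steel plate, is sprung and gives up to 8 mm at 5 N per mm: on 36 mm nuts it touches at 0.036 and is firm (20 to 30 N) at 0.030 to 0.032. The screw holds when let go
- crank (a joint): crank angle in rad about the screw (y axis of bed_center); jaw = 0.00382 m x crank. At multiples of 2 pi the handle stands straight up over the screw; growing angle (from up towards +x of the vice) OPENS the jaw, falling angle closes it. About 0.15 N m of friction, some 4 N at the handle; stays where it is left
- handle_mid (a point): point to grip on the crank's black round handle, 18 mm diameter, 72 mm long, parallel to y of the vice; 28 mm from its free (-y) end. Travels on a circle of 45 mm radius round crank_axis. The handle spins freely on its pin: grip it from above across its thickness (along x of the vice) and lead it round with the hand in one attitude
- crank_axis (a point): centre of the circle on which handle_mid travels, on the screw's axis, 80 mm above the worktop, 203 mm from bed_center towards -y of the vice; axes as bed_center
- ball_center (a point): centre of the smooth black ball knob of the brake, 42 mm diameter, 100 mm above the worktop on a 16 mm stem, beyond the fixed jaw (138 mm from bed_center towards +y of the vice). Grip it across its widest part, at this height, and turn it about the vertical
- brake (a joint): angle of the ball knob in rad: 0 = tight against its stop, growing = slackened, anticlockwise seen from above, to 1.7. A small white pointer under the ball turns with it, from a red mark (tight) to a green one (1.5). Friction 0.08 N m; stays where left. Starts at 0 to 0.06; slack over 1.0, tight under 0.2
- nut_a_center (a point): large pale, stained steel hex nut, 36 mm across flats, 42 mm across corners, 18 mm high, 80 g, lying flat; this point is its centre, 9 mm above its underside. z is up, its x axis points at a corner, its y axis at a flat (flats repeat every 60 degrees). It may be absent
- nut_b_center (a point): large pale, stained steel hex nut, 36 mm across flats, 42 mm across corners, 18 mm high, 80 g, lying flat; this point is its centre, 9 mm above its underside. z is up, its x axis points at a corner, its y axis at a flat (flats repeat every 60 degrees). It may be absent
- nut_c_center (a point): large pale, stained steel hex nut, 36 mm across flats, 42 mm across corners, 18 mm high, 80 g, lying flat; this point is its centre, 9 mm above its underside. z is up, its x axis points at a corner, its y axis at a flat (flats repeat every 60 degrees). It may be absent
- rusty_p_center (a point): smaller rusty brown hex nut, 30 mm across flats, 16 mm high; centre point. Not part of the job: leave it alone
- rusty_q_center (a point): smaller rusty brown hex nut, 30 mm across flats, 16 mm high; centre point. Not part of the job: leave it alone
- jaw_face_mid (a point): middle of the moving jaw's face, 15 mm above the bed. Both faces are smooth and oiled (friction 0.2), so that a nut a little askew squares itself up as the jaw comes on
Things that resemble listed ones, but are neither listed nor needed, are in the scene too. Leave any purple look-alike of the part that bears nut_a_center alone.

How it is judged:
On the way, in this order (a step that is already met when the one before it is completed fails the run):
1. the brake is slackened (over 1.0 rad) while the jaw is still where it was (within 6 mm) (value of joint brake above 1 rad and distance of jaw_face_mid from where it was at the start of the episode below 0.006 m), for 0.2 s.
2. all the large nuts lie flat on the bed and are gripped by the jaw, brake still slack (contact force between each of nut_a, nut_b, nut_c and jaw_face above 1 N and z of nut_a_center in the frame of bed_center between 0.005 and 0.014 m and angle between each of nut_a_center, nut_b_center, nut_c_center's own z axis and vertical below 0.15 rad and z of nut_b_center in the frame of bed_center between 0.005 and 0.014 m and z of nut_c_center in the frame of bed_center between 0.005 and 0.014 m and value of joint brake above 0.6 rad), for 0.2 s.
At the end, for the whole second after the job is handed in: every large nut lies flat on the vice bed (centre 5 to 14 mm above it, tilt under 0.15 rad) and is pressed by the moving jaw face with more than 1 N; the brake is within 0.2 rad of its tight stop (value of joint brake below 0.2 rad and contact force between each of nut_a, nut_b, nut_c and jaw_face above 1 N and z of nut_a_center in the frame of bed_center between 0.005 and 0.014 m and angle between each of nut_a_center, nut_b_center, nut_c_center's own z axis and vertical below 0.15 rad and z of nut_b_center in the frame of bed_center between 0.005 and 0.014 m and z of nut_c_center in the frame of bed_center between 0.005 and 0.014 m); the robot touches nothing.
It fails at once if a small rusty nut is moved more than 30 mm (distance of any of rusty_p_center, rusty_q_center from where it was at the start of the episode above 0.03 m).
Of nut_a, nut_b, nut_c only 2 to 3 are there at a start; the rules pass over those that are not, and their reading is None.
At some moment in a run one of nut_a, nut_b, nut_c may be knocked a few centimetres aside while the robot is not near it.
Once in a run the grip may slacken for a moment while it holds something.
It also fails if it takes over 210 s, if anything falls off the work surface, if the arm or the gripper's body presses on something with over 40 N, if the wrist force passes 120 N, or if a joint passes its speed limit or range.

## Working session

There is one attempt and no reset: what is moved stays moved. The work goes in short steps, Python scripts to look and compute and a shell command to move; the robot and the scene stay as the last step left them, time stands still between calls to the robot, and variables do not carry over. Pictures are saved under pics/ and viewed, and the job is handed in when it is done.

```bash
ls; mkdir -p pics
cat > h.py <<'E'
import numpy as np, cv2, json
from station import ctrl
from scipy.spatial.transform import Rotation as Ro
def cam(name):
    p=ctrl.camera_params(name); f=200/np.tan(np.radians(p["fov_y"])/2)
    K=np.array([[f,0,p["cx"]],[0,f,p["cy"]],[0,0,1]]); d=np.array(p["dist_coeffs"],float)
    if name=="wrist":
        o=ctrl.get_obs(); T=np.eye(4); T[:3,:3]=Ro.from_rotvec(o["tool_rot"]).as_matrix(); T[:3,3]=o["tool_pos"]
        C=T@np.array(p["hand_eye"]); R=C[:3,:3].T; t=-R@C[:3,3]
    else: R=np.array(p["R"]); t=np.array(p["t"])
    return K,d,R,t
def plane(c,uv,z):
    K,d,R,t=c; uv=np.array(uv,float).reshape(-1,1,2)
    n=cv2.undistortPoints(uv,K,d).reshape(-1,2); r=np.c_[n,np.ones(len(n))]@R; o=-R.T@t
    return o+r*((z-o[2])/r[:,2])[:,None]
def proj(c,X):
    K,d,R,t=c; return cv2.projectPoints(np.array(X,float).reshape(-1,3),cv2.Rodrigues(R)[0],t,K,d)[0].reshape(-1,2)
def shot(name,out):
    c=cam(name); im,dep=ctrl.get_image(name); cv2.imwrite("pics/"+out+".png",im); np.save("pics/"+out+".npy",dep); return c,im,dep
E
python3 - <<'E'
from h import *
o=ctrl.get_obs(); print(o)
import pickle
for n in ["top","side","wrist"]:
    c,im,d=shot(n,n+"0"); pickle.dump(c,open(f"pics/{n}0.pkl","wb")); print(n,-c[2].T@c[3],ctrl.camera_params(n)["fov_y"])
E
```

```text
pics
{'t': 0.0, 'q': array([-1.46502122e+00,  5.33620229e-02,  1.61432475e+00,  3.54902170e-06,
        1.47602173e+00, -1.18966154e-01]), 'dq': array([ 8.97962252e-04, -3.38995110e-04,  2.63476372e-04,  2.13942839e-04,
        1.21376354e-03,  4.01274920e-05]), 'effort': array([ 3.22395772e-04, -3.93684447e+01, -3.70174026e+01, -8.20743981e-05,
        7.09510467e-03, -6.96211046e-06]), 'tool_pos': array([ 0.13923754, -0.60863414,  0.23004146]), 'tool_rot': array([ 2.10345698,  0.2396036 , -2.10341996]), 'contact_force': array([ 0.57640695, -0.33571716,  0.70785235]), 'wrist_torque': array([-0.01105744,  0.02877281,  0.01132562]), 'opening': 0.08533803646296659}
top [ 0.44197233 -0.0274817   1.21203565] 44.51145046851201
side [ 0.44418238 -0.92479122  0.64711406] 50.321510379002504
wrist [ 0.21672927 -0.59083454  0.37256732] 64.4760742223996
```

View pics/top0.png

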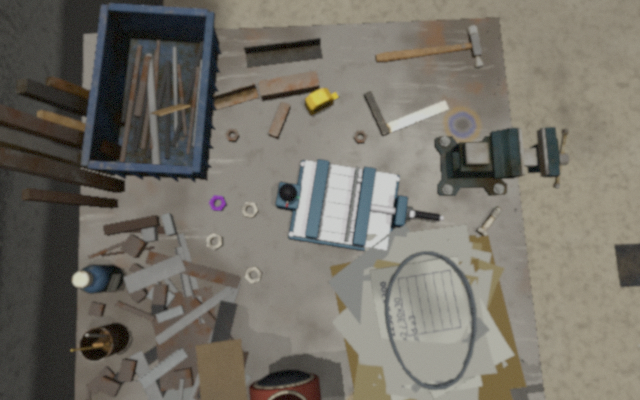

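View pics/side0.png

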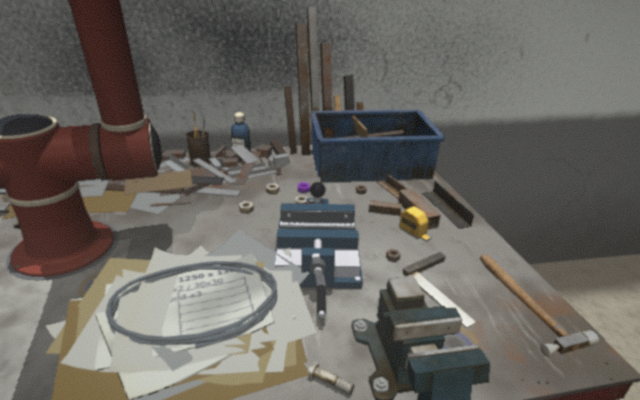

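View pics/wrist0.png

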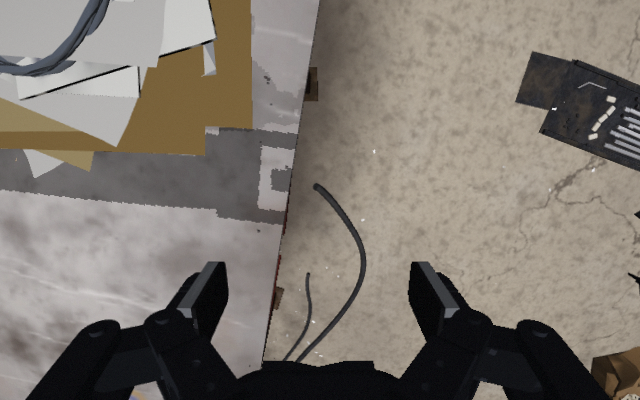

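The top view shows three pale nuts at (250,209), (214,241) and (253,274), and the purple look-alike at (218,203). The rusty nuts are at (233,134) and (360,136). The ball is at (288,191) and the crank handle at about (427,216). Next I measure these.

Run:
```python
from h import *
import pickle
c=pickle.load(open("pics/top0.pkl","rb")); im=cv2.imread("pics/top0.png"); d=np.load("pics/top0.npy")
cr=im[140:300,190:460]; cv2.imwrite("pics/top0z.png",cv2.resize(cr,None,fx=2.9,fy=2.9,interpolation=cv2.INTER_CUBIC))
s=cv2.imread("pics/side0.png")[170:330,230:400]; cv2.imwrite("pics/side0z.png",cv2.resize(s,None,fx=3.6,fy=3.6,interpolation=cv2.INTER_CUBIC))
for n,uv,z in [("nut1",(250,209),.009),("nut2",(214,241),.009),("nut3",(253,274),.009),("rp",(233,134),.008),("rq",(360,136),.008),("ball",(288,191),.1),("hand",(427,216),.125)]:
    print(n,plane(c,uv,z).round(4))
```

```text
nut1 [[0.5927 0.12   0.009 ]]
nut2 [[0.5147 0.2066 0.009 ]]
nut3 [[0.4343 0.1107 0.009 ]]
rp [[0.7845 0.1654 0.008 ]]
rq [[ 0.7779 -0.1568  0.008 ]]
ball [[0.6224 0.0222 0.1   ]]
hand [[ 0.5594 -0.2904  0.125 ]]
```

View pics/top0z.png

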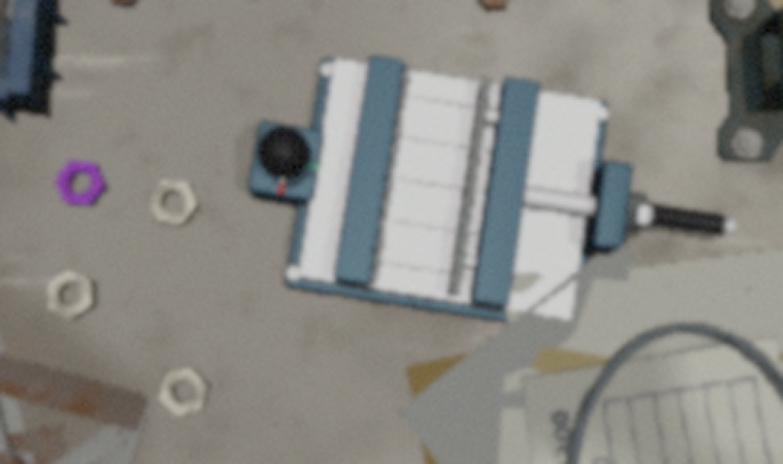

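View pics/side0z.png

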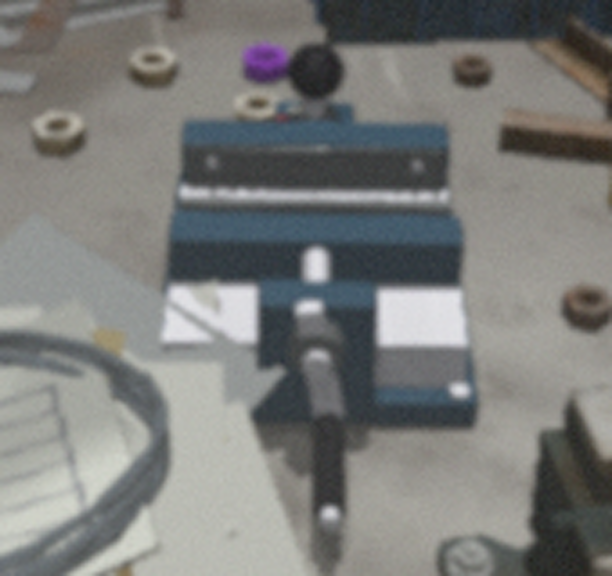

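The zoomed views show the ball at about (288,191), the red mark below it and the green mark to its right. I'll fit the vice frame from the blue jaw tops (z≈0.092) and the handle from depth.

```bash
cat >> h.py <<'E'
def cloud(c,dep):
    K,d,R,t=c; v,u=np.mgrid[0:400,0:640]; uv=np.stack([u.ravel(),v.ravel()],1).astype(np.float64).reshape(-1,1,2)
    n=cv2.undistortPoints(uv,K,d).reshape(-1,2); P=np.c_[n,np.ones(len(n))]*dep.reshape(-1,1)
    return ((P-t)@R).reshape(400,640,3)
E
python3 - <<'E'
from h import *
import pickle
c=pickle.load(open("pics/top0.pkl","rb")); im=cv2.imread("pics/top0.png"); d=np.load("pics/top0.npy")
P=cloud(c,d); X,Y,Z=P[...,0],P[...,1],P[...,2]
hsv=cv2.cvtColor(im,cv2.COLOR_BGR2HSV)
for uv in [(345,205),(367,205),(317,205),(288,191),(427,216),(415,214),(437,217),(398,209),(380,208),(250,202),(330,205),(250,250)]:
    print(uv,P[uv[1],uv[0]].round(4),hsv[uv[1],uv[0]])
m=((hsv[...,0]>90)&(hsv[...,0]<115)&(hsv[...,1]>80)&(X>.45)&(X<.75)&(Y>-.3)&(Y<.05)).astype(np.uint8)
n,l,st,ce=cv2.connectedComponentsWithStats(m)
for i in range(1,n):
    if st[i,4]<100: continue
    sel=l==i; uv=np.argwhere(sel)[:,::-1]; W=plane(c,uv,.092)[:,:2]
    r=cv2.minAreaRect((W*1000).astype(np.float32)); print(st[i],np.median(Z[sel]).round(4),r)
E
```

```text
(345, 205) [ 0.5953 -0.1122  0.0515] [  0   1 194]
(367, 205) [ 0.5894 -0.1601  0.0932] [101  77 129]
(317, 205) [ 0.5904 -0.0444  0.0922] [100  73 132]
(288, 191) [0.6185 0.0211 0.1239] [120   5  53]
(427, 216) [ 0.5682 -0.3101  0.0433] [150  11  47]
(415, 214) [ 0.5733 -0.2815  0.0428] [ 60   3 100]
(437, 217) [ 0.5655 -0.334   0.0441] [135   9  54]
(398, 209) [ 0.5777 -0.2288  0.1087] [101  77 123]
(380, 208) [ 0.583  -0.1909  0.0872] [ 15   3 200]
(250, 202) [0.6088 0.119  0.0187] [ 22  24 158]
(330, 205) [ 0.5949 -0.076   0.0568] [ 45   2 206]
(250, 250) [ 0.4925  0.1202 -0.0029] [ 18  22 142]
[395 197  11  26 105] 0.1051 ((578.7380981445312, -236.402587890625), (23.22383689880371, 58.05949020385742), 87.8195571899414)
```

Run:
```python
from h import *
import pickle
c=pickle.load(open("pics/top0.pkl","rb")); im=cv2.imread("pics/top0.png"); d=np.load("pics/top0.npy")
P=cloud(c,d); X,Y,Z=P[...,0],P[...,1],P[...,2]
hsv=cv2.cvtColor(im,cv2.COLOR_BGR2HSV)
m=((hsv[...,0]>90)&(hsv[...,0]<115)&(hsv[...,1]>45)&(Z>.08)&(X>.45)&(X<.75)&(Y>-.3)&(Y<.0)).astype(np.uint8)
n,l,st,ce=cv2.connectedComponentsWithStats(m)
for i in range(1,n):
    if st[i,4]<100: continue
    sel=l==i; uv=np.argwhere(sel)[:,::-1]; W=plane(c,uv,.092)[:,:2]
    r=cv2.minAreaRect((W*1000).astype(np.float32)); print(st[i],np.median(Z[sel]).round(4),r)
    mu=W.mean(0); U,S,V=np.linalg.svd(W-mu,full_matrices=False); a=V[0]*np.sign(V[0,0]); print(mu,a,np.degrees(np.arctan2(a[1],a[0])),np.ptp((W-mu)@V.T,axis=0))
# ball
m=((hsv[...,2]<75)&(X>.58)&(X<.66)&(Y>-.02)&(Y<.06)).astype(np.uint8)
uv=np.argwhere(m)[:,::-1]; (q,r)=cv2.minEnclosingCircle(uv.astype(np.float32)); print("ball",q,r,len(uv),uv.mean(0),plane(c,q,.1),plane(c,uv.mean(0),.1))
# handle
m=((hsv[...,2]<70)&(X>.53)&(X<.60)&(Y>-.36)&(Y<-.26))
uv=np.argwhere(m)[:,::-1]; W=plane(c,uv,.04)[:,:2]; print("handle",len(uv),np.median(Z[m]),W.mean(0),cv2.minAreaRect((W*1000).astype(np.float32)))
```

```text
[306 160  23  78 886] 0.0924 ((606.746826171875, -44.97203826904297), (26.667251586914062, 182.40158081054688), 80.21488952636719)
[ 0.60581929 -0.04473362] [ 0.98585924 -0.16757551] -9.646884154352941 [0.18240479 0.02668923]
[353 168  22  78 898] 0.0918 ((588.3757934570312, -152.68612670898438), (27.430727005004883, 181.7279510498047), 80.65345001220703)
[ 0.58689083 -0.1525877 ] [ 0.98587921 -0.167458  ] -9.640054664858958 [0.18179941 0.02774901]
[393 196  14  31 333] 0.105 ((574.9463500976562, -236.60098266601562), (27.419231414794922, 70.34063720703125), 79.96077728271484)
[ 0.5747745  -0.23641546] [ 0.9845911  -0.17487244] -10.071235057750265 [0.07033907 0.02743517]
ball (287.6212158203125, 197.2954559326172) 14.387187004089355 307 [287.23452769 194.72312704] [[0.60773679 0.02302331 0.1       ]] [[0.61372322 0.0239134  0.1       ]]
handle 152 0.0435251847773523 [ 0.5692756  -0.31007285] ((569.0979614257812, -310.2305603027344), (55.91123580932617, 16.065326690673828), 80.96623229980469)
```

```bash
cat >> h.py <<'E'
TH=np.radians(-9.65); VX=np.array([np.cos(TH),np.sin(TH),0]); VY=np.array([-np.sin(TH),np.cos(TH),0]); VZ=np.array([0,0,1.])
BED=np.array([0.5959,-0.1073,.055])
def v2w(p): return BED+p[0]*VX+p[1]*VY+p[2]*VZ
def w2v(w): w=np.array(w)-BED; return np.array([w@VX,w@VY,w@VZ])
def down(psi):
    p=np.radians(psi); return np.array([[0,np.cos(p),np.sin(p)],[0,np.sin(p),-np.cos(p)],[-1,0,0]])
def st():
    o=ctrl.get_obs(); R=Ro.from_rotvec(o["tool_rot"]).as_matrix(); psi=np.degrees(np.arctan2(R[1,1],R[0,1]))
    print("t %.2f pos %s psi %.2f tilt %.2f q6 %.2f F %s open %.4f"%(o["t"],o["tool_pos"].round(4),psi,np.degrees(np.arccos(-R[2,0])),o["q"][5],o["contact_force"].round(1),o["opening"]))
    return o,R,psi
def go(pts):
    """pts: list of (xyz world, psi) -> shifts in current tool axes"""
    o,R,psi=st(); out=[]
    for p,ps in pts:
        d=R.T@(np.array(p)-o["tool_pos"]); rv=np.degrees(Ro.from_matrix(R.T@down(ps)).as_rotvec())
        print("shift",d.round(4),"rot",rv.round(2),"rows>=",int(max(np.ceil(np.linalg.norm(d)/.0417),np.ceil(np.linalg.norm(rv)/7.16))))
E
python3 - <<'E'
from h import *
print(v2w([0,.138,.045]),v2w([0,-.203,.025]))
go([([.619,.027,.25],-10),([.619,.027,.25],170)])
E
```

```text
[0.61903282 0.02874732 0.1       ] [ 0.56187129 -0.30742758  0.08      ]
t 0.15 pos [ 0.1393 -0.6088  0.2303] psi -77.12 tilt 0.09 q6 -0.12 F [-0.4  0.3 -0. ] open 0.0853
shift [-0.0187 -0.5129 -0.6094] rot [-6.712e+01 -6.000e-02  8.000e-02] rows>= 20
shift [-0.0187 -0.5129 -0.6094] rot [1.1288e+02 8.0000e-02 7.0000e-02] rows>= 20
```

```bash
python3 -m handwheel '[1,-0.019,-0.513,-0.609,-67,0,0, 1,-0.019,-0.513,-0.609,-67,0,0, 1,-0.019,-0.513,-0.609,-67,0,0, 1,-0.019,-0.513,-0.609,-67,0,0, 1,-0.019,-0.513,-0.609,-67,0,0, 1,-0.019,-0.513,-0.609,-67,0,0, 1,-0.019,-0.513,-0.609,-67,0,0, 1,-0.019,-0.513,-0.609,-67,0,0, 1,-0.019,-0.513,-0.609,-67,0,0, 1,-0.019,-0.513,-0.609,-67,0,0, 1,-0.019,-0.513,-0.609,-67,0,0, 1,-0.019,-0.513,-0.609,-67,0,0]'
python3 - <<'E'
from h import *
go([([.619,.027,.25],-10)])
E
```

```text
t: 1.15
tool_pos: [0.4409, -0.2081, 0.2432]
tool_rot: [1.338, 1.12, -1.338]
contact_force: [0.6, -0.4, -0.0]
opening: 0.0855
t 1.15 pos [ 0.4409 -0.2081  0.2432] psi -10.12 tilt 0.02 q6 -0.42 F [ 0.6 -0.4 -0. ] open 0.0855
shift [-0.0068  0.134  -0.2628] rot [-0.12  0.01 -0.02] rows>= 8
```

```bash
python3 -m handwheel '[1,-0.007,0.134,-0.263,0,0,0, 1,-0.007,0.134,-0.263,0,0,0, 1,-0.007,0.134,-0.263,0,0,0, 1,-0.007,0.134,-0.263,0,0,0, 1,-0.007,0.134,-0.263,0,0,0, 1,-0.007,0.134,-0.263,0,0,0, 1,-0.007,0.134,-0.263,0,0,0, 1,-0.007,0.134,-0.263,0,0,0, 1,-0.007,0.134,-0.263,0,0,0]'
python3 - <<'E'
from h import *
import pickle
st()
c,im,d=shot("wrist","w1"); pickle.dump(c,open("pics/w1.pkl","wb"))
print(proj(c,[v2w([0,.138,.045]),v2w([0,0,0]),v2w([-.088,.05,.037]),v2w([.088,.05,.037])]))
c,im,d=shot("top","top1")
E
```

```text
t: 1.9
tool_pos: [0.6189, 0.0273, 0.2493]
tool_rot: [1.335, 1.123, -1.337]
contact_force: [-0.0, -1.0, 0.2]
opening: 0.0856
t 1.90 pos [0.6189 0.0273 0.2493] psi -9.92 tilt 0.08 q6 0.10 F [-0.  -1.   0.2] open 0.0856
[[318.33990691 185.82623181]
 [318.77409976 285.24413522]
 [236.21476719 263.93552324]
 [401.21647462 263.52407416]]
```

View pics/w1.png

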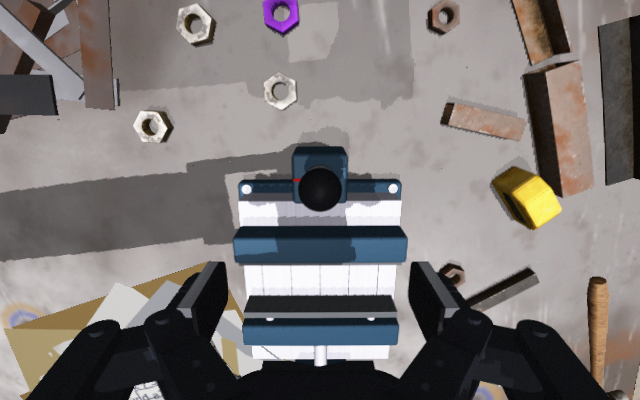

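In the wrist view the ball is at (320,189), 1.7/3 px from the prediction. The nuts are at (280,91), (196,24) and (153,126). I'll refine the ball and the jaw, and measure the nuts and their angles.

```bash
cat >> h.py <<'E'
def nuts(c,im,zt=.018,area=(150,6000),roi=None):
    """pale nuts: outline on top plane"""
    hsv=cv2.cvtColor(im,cv2.COLOR_BGR2HSV)
    return hsv
E
python3 - <<'E'
from h import *
import pickle
c=pickle.load(open("pics/w1.pkl","rb")); im=cv2.imread("pics/w1.png"); d=np.load("pics/w1.npy"); g=cv2.cvtColor(im,cv2.COLOR_BGR2GRAY); hsv=cv2.cvtColor(im,cv2.COLOR_BGR2HSV)
m=np.zeros_like(g); m[150:225,280:360]=(g[150:225,280:360]<45)
cn=max(cv2.findContours(m,cv2.RETR_EXTERNAL,cv2.CHAIN_APPROX_NONE)[0],key=cv2.contourArea); q,r=cv2.minEnclosingCircle(cn); print("ball",q,r,cv2.contourArea(cn)); w=plane(c,q,.1); print(w,w2v(w[0]))
P=cloud(c,d)
for (u,v) in [(280,91),(196,24),(153,126)]:
    cv2.imwrite("pics/n_%d.png"%u,cv2.resize(im[max(0,v-30):v+30,u-30:u+30],None,fx=6,fy=6))
    w=P[max(0,v-25):v+25,u-25:u+25].reshape(-1,3); h=w[(w[:,2]>.012)&(w[:,2]<.025)]; print((u,v),h.mean(0),(h.min(0)+h.max(0))/2,np.ptp(h,axis=0),len(h),"surf",np.median(w[w[:,2]<.01][:,2]))
# jaw edges by depth
sel=(P[...,2]>.088)&(P[...,2]<.096)
V=(P-BED)@np.c_[VX,VY,VZ]; vv=V[sel]; fx=vv[(vv[:,1]>.02)&(vv[:,1]<.1)]; print("fixed x",np.percentile(fx[:,0],[0.5,99.5]),"y",np.percentile(fx[:,1],[0.5,99.5]))
for x in (-.06,-.02,.02,.06):
    s=vv[abs(vv[:,0]-x)<.01]; s=s[(s[:,1]>.02)&(s[:,1]<.1)]; print(x,s[:,1].min(),s[:,1].max())
mv=vv[vv[:,1]<0.02]; print("moving y",np.percentile(mv[:,1],[1,99]))
E
```

```text
ball (317.3717956542969, 184.24359130859375) 26.595693588256836 1576.5
[[0.61839307 0.03043668 0.1       ]] [-0.00091389  0.13955822  0.045     ]
(280, 91) [0.59171971 0.12383937 0.01763492] [0.59141759 0.12350344 0.01610752] [0.03704285 0.04042628 0.00818636] 682 surf -0.001094810352292707
(196, 24) [0.5149799  0.20762473 0.01749027] [0.51477483 0.20795113 0.01619975] [0.04021612 0.03683464 0.00833791] 865 surf -0.0008727709304193846
(153, 126) [0.43455271 0.11191355 0.01743584] [0.43320326 0.11176974 0.01610295] [0.03852752 0.03986486 0.00812384] 681 surf -0.0008709720154838291
fixed x [-0.08844179  0.09172756] y [0.04686868 0.08102342]
-0.06 0.04667142402601069 0.0813430917304933
-0.02 0.04657669360118538 0.08154190609187409
0.02 0.04765546633111854 0.08120276110662167
0.06 0.047591007376637566 0.08138144531211536
moving y [-0.05812271 -0.0119929 ]
```

```bash
cat >> h.py <<'E'
BED=BED+.0017*VX-.0025*VY
E
python3 - <<'E'
from h import *
import pickle
c=pickle.load(open("pics/w1.pkl","rb")); b=v2w([0,.138,.045]); print(b,proj(c,[b]),plane(c,(320,189),.1),BED)
go([([b[0],b[1],.14],-10),([b[0],b[1],.079],-10)])
E
```

```text
[0.62028969 0.02599772 0.1       ] [[320.13194139 188.35438966]] [[0.62005735 0.02538958 0.1       ]] [ 0.59715687 -0.11004959  0.055     ]
t 2.00 pos [0.6179 0.025  0.2497] psi -10.11 tilt 0.07 q6 0.10 F [-0.6  0.3 -0.8] open 0.0854
shift [ 0.1097  0.0023 -0.0014] rot [-0.11  0.03  0.07] rows>= 3
shift [ 0.1707  0.0024 -0.0015] rot [-0.11  0.03  0.07] rows>= 5
```

```bash
python3 -m handwheel '[1,0.040,0.002,0,0,0,0, 1,0.080,0.002,0,0,0,0, 1,0.110,0.002,0,0,0,0, 1,0.130,0.002,0,0,0,0, 1,0.150,0.002,0,0,0,0, 1,0.171,0.002,0,0,0,0, 0.4,0.171,0.002,0,0,0,0, 0.4,0.171,0.002,0,0,0,0, 0.4,0.171,0.002,0,0,0,0, 0.4,0.171,0.002,0,0,0,0, 0.4,0.171,0.002,0,0,0,0, 0.4,0.171,0.002,0,0,0,0]' 40
python3 - <<'E'
from h import *
st();shot("wrist","w2"); shot("side","s2")
E
```

```text
t: 3.0
tool_pos: [0.6201, 0.0244, 0.082]
tool_rot: [1.337, 1.12, -1.339]
contact_force: [-6.3, -1.0, 7.0]
opening: 0.0401
t 3.00 pos [0.6201 0.0244 0.082 ] psi -10.12 tilt 0.07 q6 0.10 F [-6.3 -1.   7. ] open 0.0401
```

View pics/w2.png

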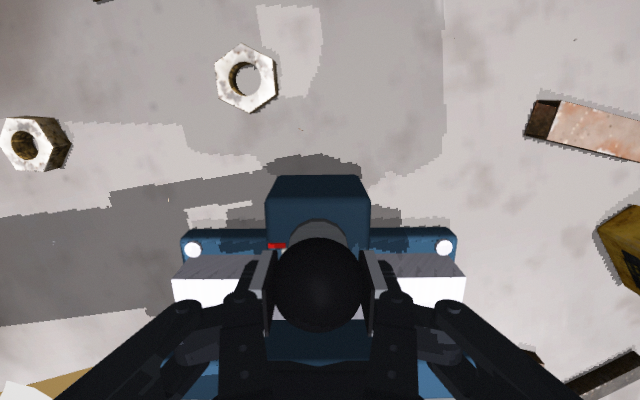

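The ball sits centred between the pads at about (320,285). Now I turn it 84° anticlockwise.

```bash
python3 -m handwheel '[0.3,0,0,0,-7,0,0, 0.3,0,0,0,-14,0,0, 0.3,0,0,0,-21,0,0, 0.3,0,0,0,-28,0,0, 0.3,0,0,0,-35,0,0, 0.3,0,0,0,-42,0,0, 0.3,0,0,0,-49,0,0, 0.3,0,0,0,-56,0,0, 0.3,0,0,0,-63,0,0, 0.3,0,0,0,-70,0,0, 0.3,0,0,0,-77,0,0, 0.3,0,0,0,-84,0,0]' 60
python3 -m handwheel '[0.3,0,0,0,0,0,0, 0.3,0,0,0,0,0,0, 0.3,0,0,0,0,0,0]'
python3 - <<'E'
from h import *
st();shot("wrist","w3"); shot("side","s3")
E
```

```text
t: 4.1
tool_pos: [0.6208, 0.0247, 0.0821]
tool_rot: [0.216, 1.559, -0.216]
contact_force: [-4.9, 0.7, 4.6]
opening: 0.0395
t: 4.35
tool_pos: [0.6208, 0.0248, 0.0821]
tool_rot: [0.221, 1.558, -0.222]
contact_force: [-5.2, 1.3, 6.4]
opening: 0.0393
t 4.35 pos [0.6208 0.0248 0.0821] psi 73.81 tilt 0.06 q6 -1.37 F [-5.2  1.3  6.4] open 0.0393
```

View pics/w3.png

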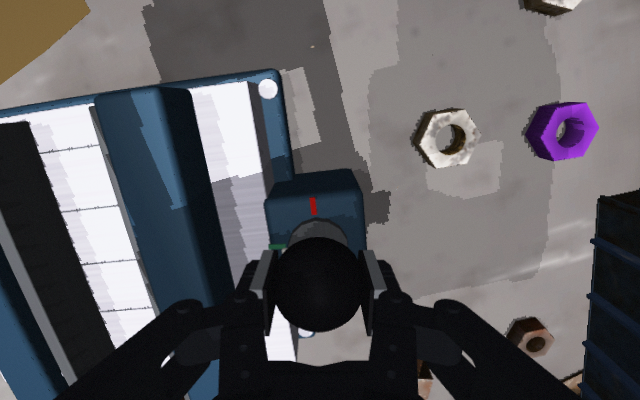

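```bash
python3 -m handwheel '[0.65,0,0,0,0,0,0, 0.65,0,0,0,0,0,0, 0.65,0,0,0,0,0,0, 0.65,-0.020,0,0,0,0,0, 0.65,-0.050,0,0,0,0,0, 0.65,-0.090,0,0,0,0,0, 0.65,-0.130,0,0,0,0,0, 0.65,-0.130,0,0,0,0,0]'
python3 - <<'E'
from h import *
st();c,im,d=shot("wrist","w4"); cv2.imwrite("pics/w4z.png",cv2.resize(im[100:300,200:440],None,fx=3,fy=3))
E
```

```text
t: 5.12
tool_pos: [0.6254, 0.0246, 0.2207]
tool_rot: [0.222, 1.542, -0.22]
contact_force: [0.3, -0.2, 2.7]
opening: 0.0552
t 5.12 pos [0.6254 0.0246 0.2207] psi 73.85 tilt 1.02 q6 -1.37 F [ 0.3 -0.2  2.7] open 0.0552
```

View pics/w4z.png

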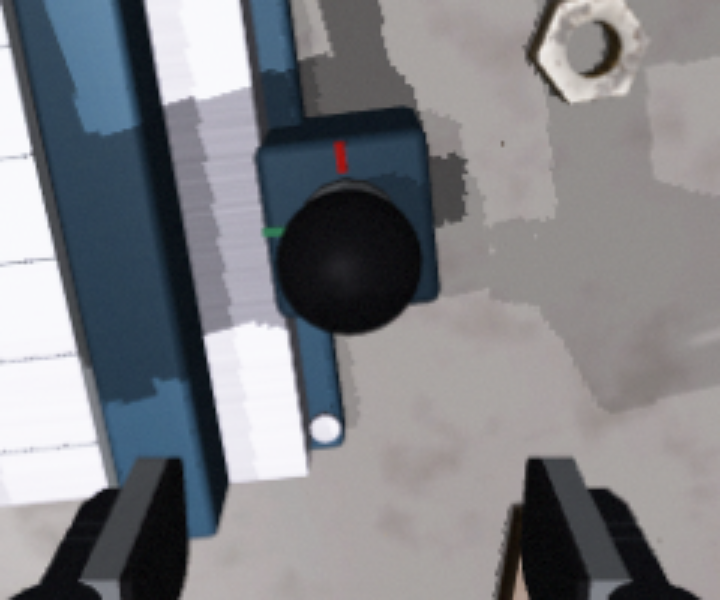

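Run:
```python
from h import *
print(v2w([0,-.203,.025]))
p=v2w([.005,-.203,0]); go([([p[0],p[1],.22],-9.65)])
```

```text
[ 0.56312816 -0.31017717  0.08      ]
t 5.17 pos [0.624  0.0246 0.2168] psi 73.85 tilt 0.75 q6 -1.37 F [-0.4 -0.3  0.3] open 0.0556
shift [-0.0036 -0.3379  0.0396] rot [83.5   0.49 -0.66] rows>= 12
```

```bash
python3 -m handwheel '[1,-0.010,-0.340,0.037,83.5,0,0, 1,-0.010,-0.340,0.037,83.5,0,0, 1,-0.010,-0.340,0.037,83.5,0,0, 1,-0.010,-0.340,0.037,83.5,0,0, 1,-0.010,-0.340,0.037,83.5,0,0, 1,-0.010,-0.340,0.037,83.5,0,0, 1,-0.010,-0.340,0.037,83.5,0,0, 1,-0.010,-0.340,0.037,83.5,0,0, 1,-0.010,-0.340,0.037,83.5,0,0, 1,-0.010,-0.340,0.037,83.5,0,0, 1,-0.010,-0.340,0.037,83.5,0,0, 1,-0.010,-0.340,0.037,83.5,0,0]'
python3 -m handwheel '[1,0,0,0,0,0,0, 1,0,0,0,0,0,0]'
python3 - <<'E'
from h import *
import pickle
st();c,im,d=shot("wrist","w5"); pickle.dump(c,open("pics/w5.pkl","wb"))
c,im,d=shot("top","top5"); cv2.imwrite("pics/top5z.png",cv2.resize(im[170:215,260:320],None,fx=10,fy=10))
E
```

```text
t: 6.17
tool_pos: [0.5608, -0.3125, 0.2176]
tool_rot: [1.337, 1.123, -1.338]
contact_force: [0.2, -0.8, 0.6]
opening: 0.0852
t: 6.33
tool_pos: [0.5611, -0.3119, 0.2181]
tool_rot: [1.33, 1.128, -1.331]
contact_force: [-0.3, 0.3, 0.9]
opening: 0.0849
t 6.33 pos [ 0.5611 -0.3119  0.2181] psi -9.51 tilt 0.08 q6 -0.46 F [-0.3  0.3  0.9] open 0.0849
```

View pics/w5.png

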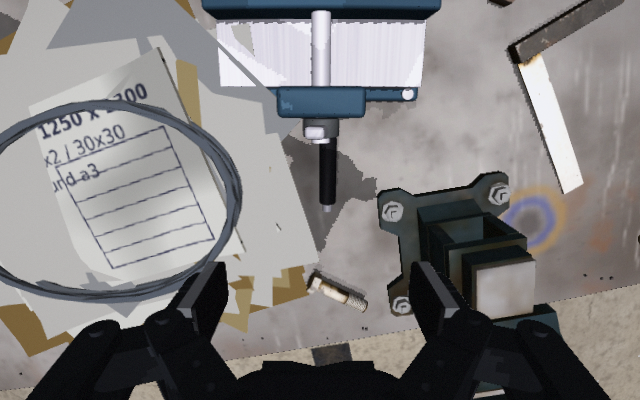

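View pics/top5z.png

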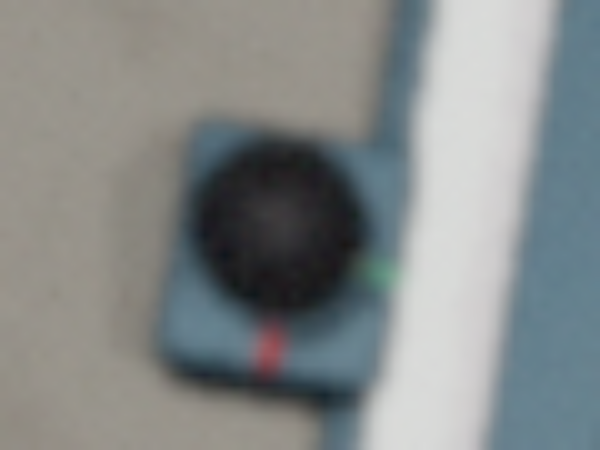

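Run:
```python
from h import *
import pickle
a=cv2.imread("pics/top0.png")[170:215,260:320];b=cv2.imread("pics/top5.png")[170:215,260:320]
s=cv2.imread("pics/side0.png")[180:210,295:345];s2=cv2.imread("pics/s3.png")[180:210,295:345]
cv2.imwrite("pics/cmp.png",np.vstack([cv2.resize(np.hstack([a,b]),(700,262)),cv2.resize(np.hstack([s,s2]),(700,210))]))
c=pickle.load(open("pics/w5.pkl","rb"));P=cloud(c,np.load("pics/w5.npy"));V=(P-BED)@np.c_[VX,VY,VZ]
im=cv2.imread("pics/w5.png");g=im.max(2)
# handle: points
for (u,v) in [(328,150),(328,170),(327,190),(327,208),(316,132),(322,100),(440,215),(480,230),(500,280),(440,260),(398,200)]:
    print((u,v),V[v,u].round(4),"zworld",P[v,u,2].round(4),g[v,u])
m=np.zeros((400,640),bool); m[140:205,305:350]=g[140:205,305:350]<45
m&=(P[...,2]>.03)
h=V[m]; print("handle n",len(h),h.mean(0),h.min(0),h.max(0))
k=(V[...,0]>.05)&(V[...,0]<.2)&(V[...,1]<-.15)&(V[...,1]>-.4)&(P[...,2]>.02); q=V[k]
for z0 in (.02,.05,.08,.11,.14,.17):
    s=q[(q[:,2]+.055>=z0)]; print(z0,len(s),s.min(0).round(3) if len(s) else "",s.max(0).round(3) if len(s) else "")
```

```text
(328, 150) [ 0.0077 -0.1731 -0.0113] zworld 0.0437 22
(328, 170) [ 0.008  -0.1934 -0.0109] zworld 0.0441 24
(327, 190) [ 0.0072 -0.2144 -0.0105] zworld 0.0445 29
(327, 208) [ 0.0076 -0.2356 -0.0149] zworld 0.0401 171
(316, 132) [-0.0037 -0.1488  0.0583] zworld 0.1133 232
(322, 100) [ 0.0008 -0.1253  0.0494] zworld 0.1044 120
(440, 215) [ 0.1334 -0.2461 -0.0227] zworld 0.0323 44
(480, 230) [ 0.1693 -0.2547 -0.0004] zworld 0.0546 61
(500, 280) [ 0.1438 -0.2606  0.088 ] zworld 0.143 162
(440, 260) [ 0.1152 -0.2706  0.0356] zworld 0.0906 21
(398, 200) [ 0.0907 -0.2356 -0.0442] zworld 0.0108 69
handle n 1029 [ 0.0073625  -0.19635317 -0.01197809] [-0.00185999 -0.23031341 -0.01917852] [ 0.01620467 -0.12515274  0.30551828]
0.02 18276 [ 0.05  -0.383 -0.035] [ 0.2   -0.19   0.253]
0.05 16781 [ 0.05  -0.373 -0.005] [ 0.2   -0.19   0.253]
0.08 15095 [ 0.05  -0.373  0.025] [ 0.2   -0.19   0.253]
0.11 14068 [ 0.05  -0.373  0.055] [ 0.2   -0.19   0.253]
0.14 10966 [ 0.05  -0.373  0.085] [ 0.178 -0.19   0.253]
0.17 7610 [ 0.05  -0.217  0.182] [ 0.073 -0.19   0.253]
```

View pics/cmp.png

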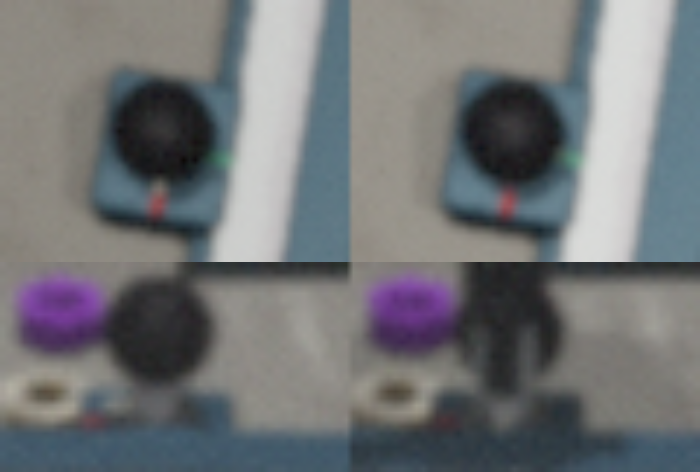

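The pointer that sat at the red mark at the start is gone from it, so the brake is slack. The handle hangs nearly straight down at vice x = +7 mm, z = 0.035. Next I grip it.

Run:
```python
from h import *
p=v2w([.0074,-.203,-.0378]); print(p); go([(p,-9.65)])
```

```text
[ 0.57042345 -0.31141763  0.0172    ]
t 6.43 pos [ 0.5613 -0.3118  0.2186] psi -9.52 tilt 0.05 q6 -0.46 F [-0.1 -0.5  0.2] open 0.0854
shift [ 0.2014  0.0091 -0.0018] rot [ 0.13 -0.02  0.04] rows>= 5
```

```bash
python3 -m handwheel '[0.6,0.040,0.009,-0.002,0,0,0, 0.6,0.080,0.009,-0.002,0,0,0, 0.6,0.120,0.009,-0.002,0,0,0, 0.6,0.150,0.009,-0.002,0,0,0, 0.6,0.180,0.009,-0.002,0,0,0, 0.6,0.200,0.009,-0.002,0,0,0, 0.6,0.200,0.009,-0.002,0,0,0, 0.1,0.200,0.009,-0.002,0,0,0, 0.1,0.200,0.009,-0.002,0,0,0, 0.1,0.200,0.009,-0.002,0,0,0, 0.1,0.200,0.009,-0.002,0,0,0, 0.1,0.200,0.009,-0.002,0,0,0]' 60
python3 - <<'E'
from h import *
o,R,psi=st(); print(w2v(o["tool_pos"]))
shot("wrist","w6");shot("side","s6")
E
```

```text
t: 7.43
tool_pos: [0.5721, -0.3125, 0.022]
tool_rot: [1.332, 1.121, -1.33]
contact_force: [-1.7, 1.4, 5.2]
opening: 0.0158
t 7.43 pos [ 0.5721 -0.3125  0.022 ] psi -9.61 tilt 0.23 q6 -0.45 F [-1.7  1.4  5.2] open 0.0158
[ 0.00921939 -0.20374529 -0.03300419]
```

View pics/w6.png

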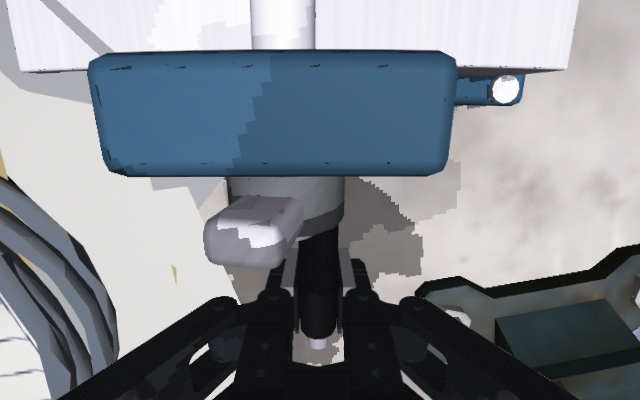

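The handle is gripped: opening 15.8 mm, and the handle shows between the pads at (318,280). Next I work out the circle rows for opening.

```bash
cat >> h.py <<'E'
def circ(a0,angs,r=.045):
    a0=np.radians(a0)
    for a in angs:
        b=np.radians(a); print(a,"x %.3f y %.3f"%(-(r*np.cos(b)-r*np.cos(a0)), r*np.sin(b)-r*np.sin(a0)))
E
python3 -c "
from h import *
circ(170.5,range(180,360,15))
print();circ(345,[360])
print();circ(0,range(15,190,15))
print();circ(180,range(195,365,15))"
```

```text
180 x 0.001 y -0.007
195 x -0.001 y -0.019
210 x -0.005 y -0.030
225 x -0.013 y -0.039
240 x -0.022 y -0.046
255 x -0.033 y -0.051
270 x -0.044 y -0.052
285 x -0.056 y -0.051
300 x -0.067 y -0.046
315 x -0.076 y -0.039
330 x -0.083 y -0.030
345 x -0.088 y -0.019

360 x -0.002 y 0.012

15 x 0.002 y 0.012
30 x 0.006 y 0.022
45 x 0.013 y 0.032
60 x 0.022 y 0.039
75 x 0.033 y 0.043
90 x 0.045 y 0.045
105 x 0.057 y 0.043
120 x 0.067 y 0.039
135 x 0.077 y 0.032
150 x 0.084 y 0.022
165 x 0.088 y 0.012
180 x 0.090 y 0.000

195 x -0.002 y -0.012
210 x -0.006 y -0.023
225 x -0.013 y -0.032
240 x -0.022 y -0.039
255 x -0.033 y -0.043
270 x -0.045 y -0.045
285 x -0.057 y -0.043
300 x -0.068 y -0.039
315 x -0.077 y -0.032
330 x -0.084 y -0.023
345 x -0.088 y -0.012
360 x -0.090 y -0.000
```

```bash
python3 -m handwheel '[0.1,0.001,-0.007,0,0,0,0, 0.1,-0.001,-0.019,0,0,0,0, 0.1,-0.005,-0.030,0,0,0,0, 0.1,-0.013,-0.039,0,0,0,0, 0.1,-0.022,-0.046,0,0,0,0, 0.1,-0.033,-0.051,0,0,0,0, 0.1,-0.044,-0.052,0,0,0,0, 0.1,-0.044,-0.052,0,0,0,0]'
python3 - <<'E'
from h import *
o,R,psi=st(); v=w2v(o["tool_pos"]); print(v, "rel axis", v[0], v[2]+.019-.025)
shot("wrist","w7");circ(270,range(285,361,15))
E
```

```text
t: 8.2
tool_pos: [0.5191, -0.3036, 0.0653]
tool_rot: [1.331, 1.123, -1.332]
contact_force: [-2.8, -1.4, 2.9]
opening: 0.0165
t 8.20 pos [ 0.5191 -0.3036  0.0653] psi -9.62 tilt 0.11 q6 -0.48 F [-2.8 -1.4  2.9] open 0.0165
[-0.0444973  -0.20386927  0.01028903] rel axis -0.044497297894790025 0.004289033783896733
285 x -0.012 y 0.002
300 x -0.023 y 0.006
315 x -0.032 y 0.013
330 x -0.039 y 0.022
345 x -0.043 y 0.033
360 x -0.045 y 0.045
```

View pics/w7.png

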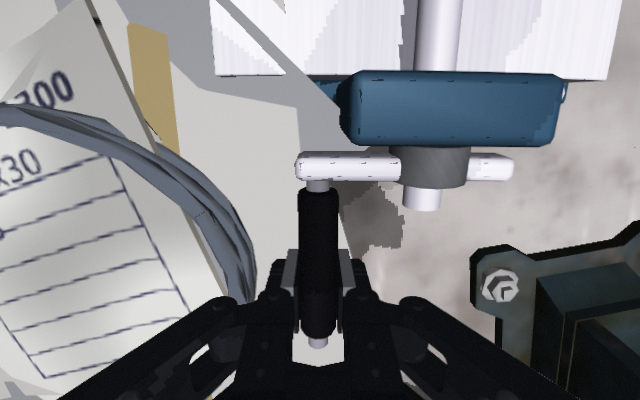

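It works: the crank arm is now horizontal, pointing to -x, with low forces. I carry on to the top and then one more turn.

```bash
python3 -m handwheel '[0.1,-0.012,0.002,0,0,0,0, 0.1,-0.023,0.006,0,0,0,0, 0.1,-0.032,0.013,0,0,0,0, 0.1,-0.039,0.022,0,0,0,0, 0.1,-0.043,0.033,0,0,0,0, 0.1,-0.045,0.045,0,0,0,0]'
python3 -m handwheel '[0.1,0.002,0.012,0,0,0,0, 0.1,0.006,0.022,0,0,0,0, 0.1,0.013,0.032,0,0,0,0, 0.1,0.022,0.039,0,0,0,0, 0.1,0.033,0.043,0,0,0,0, 0.1,0.045,0.045,0,0,0,0, 0.1,0.057,0.043,0,0,0,0, 0.1,0.067,0.039,0,0,0,0, 0.1,0.077,0.032,0,0,0,0, 0.1,0.084,0.022,0,0,0,0, 0.1,0.088,0.012,0,0,0,0, 0.1,0.090,0.000,0,0,0,0]'
python3 -m handwheel '[0.1,-0.002,-0.012,0,0,0,0, 0.1,-0.006,-0.023,0,0,0,0, 0.1,-0.013,-0.032,0,0,0,0, 0.1,-0.022,-0.039,0,0,0,0, 0.1,-0.033,-0.043,0,0,0,0, 0.1,-0.045,-0.045,0,0,0,0, 0.1,-0.057,-0.043,0,0,0,0, 0.1,-0.068,-0.039,0,0,0,0, 0.1,-0.077,-0.032,0,0,0,0, 0.1,-0.084,-0.023,0,0,0,0, 0.1,-0.088,-0.012,0,0,0,0, 0.1,-0.090,0.000,0,0,0,0]'
python3 - <<'E'
from h import *
o,R,psi=st(); v=w2v(o["tool_pos"]); print(v, "rel axis", v[0], v[2]+.019-.025)
shot("wrist","w8");shot("side","s8")
E
```

```text
t: 8.75
tool_pos: [0.5638, -0.3112, 0.1112]
tool_rot: [1.331, 1.125, -1.333]
contact_force: [-3.7, 0.1, 3.2]
opening: 0.0157
t: 9.75
tool_pos: [0.5662, -0.3113, 0.0209]
tool_rot: [1.334, 1.118, -1.328]
contact_force: [2.2, 0.6, 15.7]
opening: 0.0156
t: 10.75
tool_pos: [0.5636, -0.3111, 0.1112]
tool_rot: [1.332, 1.125, -1.333]
contact_force: [-3.1, -0.3, 6.2]
opening: 0.0159
t 10.75 pos [ 0.5636 -0.3111  0.1112] psi -9.67 tilt 0.04 q6 -0.45 F [-3.1 -0.3  6.2] open 0.0159
[ 0.00064423 -0.20387568  0.05616156] rel axis 0.0006442260285110524 0.050161555319294775
```

View pics/w8.png

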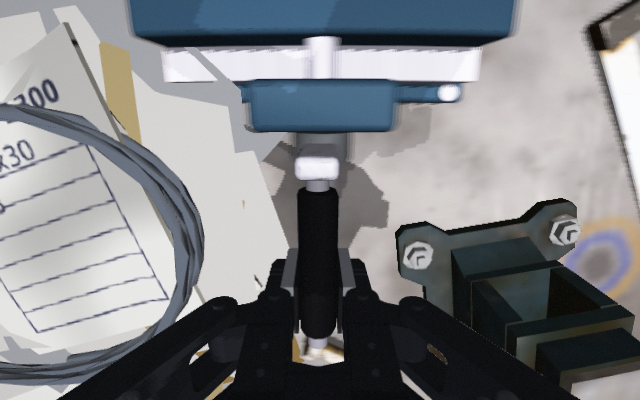

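View pics/s8.png

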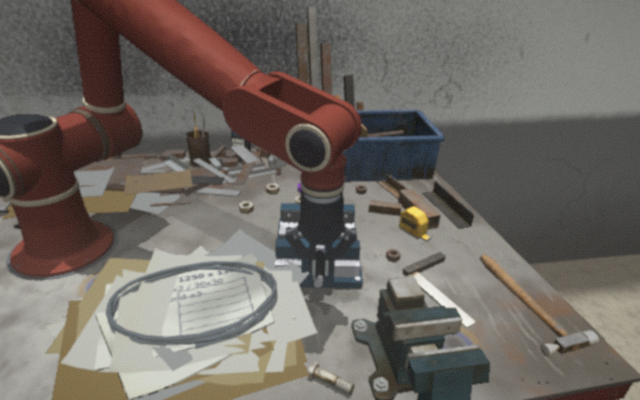

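The handle is up and the jaw is well open (about 0.096). I release it, lift clear, and go to view the nuts.

```bash
python3 -m handwheel '[0.6,0,0,0,0,0,0, 0.6,0,0,0,0,0,0, 0.6,0,0,0,0,0,0, 0.6,-0.03,0,0,0,0,0, 0.6,-0.07,0,0,0,0,0, 0.6,-0.11,0,0,0,0,0, 0.6,-0.14,0,0,0,0,0]'
python3 - <<'E'
from h import *
go([([.51,.05,.28],-10)])
E
```

```text
t: 11.43
tool_pos: [0.5638, -0.31, 0.25]
tool_rot: [1.332, 1.125, -1.331]
contact_force: [1.3, -0.7, 1.2]
opening: 0.0514
t 11.43 pos [ 0.5638 -0.31    0.25  ] psi -9.61 tilt 0.05 q6 -0.45 F [ 1.3 -0.7  1.2] open 0.0514
shift [-0.0299 -0.1132 -0.346 ] rot [ 0.39 -0.02 -0.04] rows>= 9
```

```bash
python3 -m handwheel '[1,-0.030,-0.113,-0.346,0,0,0, 1,-0.030,-0.113,-0.346,0,0,0, 1,-0.030,-0.113,-0.346,0,0,0, 1,-0.030,-0.113,-0.346,0,0,0, 1,-0.030,-0.113,-0.346,0,0,0, 1,-0.030,-0.113,-0.346,0,0,0, 1,-0.030,-0.113,-0.346,0,0,0, 1,-0.030,-0.113,-0.346,0,0,0, 1,-0.030,-0.113,-0.346,0,0,0, 1,-0.030,-0.113,-0.346,0,0,0, 1,-0.030,-0.113,-0.346,0,0,0, 1,-0.030,-0.113,-0.346,0,0,0]'
cat >> h.py <<'E'
def findnuts(c,im,dep,zlo=.011,zhi=.026,z=.018,boxw=None):
    """raised small blobs near height z: centre by blob, corner angle by hexagon fit of hull on top plane"""
    P=cloud(c,dep); m=((P[...,2]>zlo)&(P[...,2]<zhi)&(dep>0)).astype(np.uint8)
    if boxw is not None: m&=((P[...,0]>boxw[0])&(P[...,0]<boxw[1])&(P[...,1]>boxw[2])&(P[...,1]<boxw[3])).astype(np.uint8)
    m=cv2.morphologyEx(m,cv2.MORPH_OPEN,np.ones((3,3),np.uint8))
    hsv=cv2.cvtColor(im,cv2.COLOR_BGR2HSV); out=[]
    for cn in cv2.findContours(m,cv2.RETR_EXTERNAL,cv2.CHAIN_APPROX_NONE)[0]:
        if cv2.contourArea(cn)<150: continue
        W=plane(c,cn.reshape(-1,2),z)[:,:2]; hull=cv2.convexHull((W*1000).astype(np.float32))
        M=cv2.moments(hull); 
        if M["m00"]<300: continue
        ctr=np.array([M["m10"],M["m01"]])/M["m00"]; rel=hull.reshape(-1,2)-ctr
        # support width per direction: flats at min width
        th=np.arange(0,180,1.); wd=np.array([np.ptp(rel@[np.cos(np.radians(t)),np.sin(np.radians(t))]) for t in th])
        s=wd[0:60]+wd[60:120]+wd[120:180]; flat=th[np.argmin(s)]
        # fourier refine (period 60)
        ph=np.angle(np.sum(wd*np.exp(-1j*np.radians(th)*6))); fl=(180-0+np.degrees(-ph))/6%60
        mk=np.zeros(m.shape,np.uint8); cv2.drawContours(mk,[cn],-1,1,-1); col=cv2.mean(hsv,mk)[:3]
        out.append((ctr/1000,flat,fl,wd.min(),wd.max(),np.round(col),cn.reshape(-1,2).mean(0)))
    return out
E
python3 - <<'E'
from h import *
import pickle
st();c,im,d=shot("wrist","w9"); pickle.dump(c,open("pics/w9.pkl","wb"))
for r in findnuts(c,im,d): print([np.round(x,3) for x in r])
E
```

```text
t: 12.43
tool_pos: [0.5097, 0.0497, 0.277]
tool_rot: [1.33, 1.126, -1.333]
contact_force: [-0.5, 0.1, 0.6]
opening: 0.0854
t 12.43 pos [0.5097 0.0497 0.277 ] psi -9.59 tilt 0.10 q6 0.12 F [-0.5  0.1  0.6] open 0.0854
[array([ 0.984, -0.384]), np.float64(11.0), np.float64(6.38), np.float64(56.196), np.float64(256.728), array([ 30., 116.,  86.]), array([634.188, 352.564])]
[array([ 0.834, -0.193]), np.float64(52.0), np.float64(52.388), np.float64(24.631), np.float64(120.032), array([13., 38., 90.]), array([557.09 , 287.096])]
[array([ 0.773, -0.15 ]), np.float64(3.0), np.float64(3.973), np.float64(30.955), np.float64(36.651), array([11., 90., 97.]), array([518.571, 268.937])]
[array([ 0.051, -0.018]), np.float64(35.0), np.float64(34.497), np.float64(80.436), np.float64(187.099), array([  3., 159.,  90.]), array([ 27.651, 254.157])]
[array([ 0.69 , -0.005]), np.float64(21.0), np.float64(15.198), np.float64(15.149), np.float64(41.252), array([105., 122.,  90.]), array([461.037, 182.753])]
[array([ 0.531, -0.049]), np.float64(32.0), np.float64(39.355), np.float64(71.242), np.float64(218.9
[... 757 characters left out ...]
979), np.float64(41.406), array([ 13.,  22., 173.]), array([375.   ,  93.883])]
[array([0.779, 0.17 ]), np.float64(59.0), np.float64(57.877), np.float64(30.464), np.float64(35.154), array([ 12.,  81., 102.]), array([528.847,  28.106])]
[array([0.514, 0.207]), np.float64(34.0), np.float64(33.568), np.float64(35.453), np.float64(40.903), array([ 13.,  22., 182.]), array([299.359,  29.68 ])]
[array([0.607, 0.202]), np.float64(54.0), np.float64(54.15), np.float64(36.409), np.float64(41.1), array([123., 152., 160.]), array([380.694,  21.028])]
[array([0.899, 0.149]), np.float64(18.0), np.float64(18.159), np.float64(15.522), np.float64(83.955), array([ 12., 119.,  28.]), array([624.007,  32.065])]
```

View pics/w9.png

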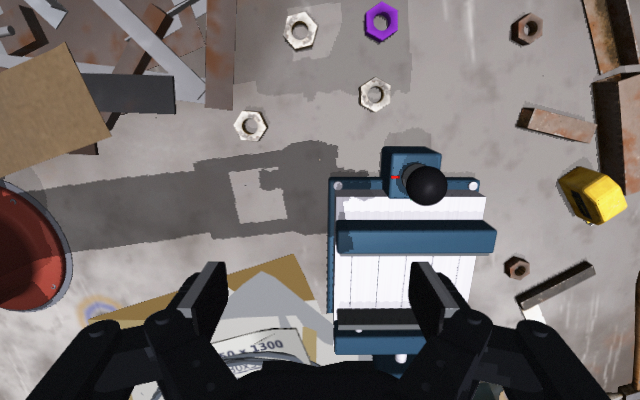

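All four nut widths match (about 36/41 mm). The pale nuts are N1 (0.591,0.124) flat 52.7°, N2 (0.514,0.207) flat 33.6° and N3 (0.434,0.113) flat 14.9°. I start with N1.

Run:
```python
from h import *
go([([.591,.124,.10],52.7),([.591,.124,.002],52.7)])
```

```text
t 12.48 pos [0.5099 0.0491 0.2772] psi -9.66 tilt 0.09 q6 0.12 F [0.2 0.4 0.1] open 0.0853
shift [ 0.177   0.0677 -0.0875] rot [-6.236e+01 -3.000e-02  9.000e-02] rows>= 9
shift [ 0.275   0.0678 -0.0875] rot [-6.236e+01 -3.000e-02  9.000e-02] rows>= 9
```

```bash
python3 -m handwheel '[0.75,0.05,0.068,-0.088,-62.3,0,0, 0.75,0.05,0.068,-0.088,-62.3,0,0, 0.75,0.05,0.068,-0.088,-62.3,0,0, 0.75,0.05,0.068,-0.088,-62.3,0,0, 0.75,0.05,0.068,-0.088,-62.3,0,0, 0.75,0.05,0.068,-0.088,-62.3,0,0, 0.75,0.09,0.068,-0.088,-62.3,0,0, 0.75,0.13,0.068,-0.088,-62.3,0,0, 0.75,0.17,0.068,-0.088,-62.3,0,0, 0.75,0.18,0.068,-0.088,-62.3,0,0, 0.75,0.18,0.068,-0.088,-62.3,0,0]' 50
python3 - <<'E'
from h import *
import pickle
st();c,im,d=shot("wrist","w10")
for r in findnuts(c,im,d,boxw=(.3,.7,.06,.3)): print([np.round(x,3) for x in r])
go([([.591,.124,.002],52.7)])
E
```

```text
t: 13.4
tool_pos: [0.5887, 0.1234, 0.093]
tool_rot: [0.511, 1.518, -0.517]
contact_force: [0.2, 0.4, -0.4]
opening: 0.0639
t 13.40 pos [0.5887 0.1234 0.093 ] psi 52.43 tilt 0.57 q6 -0.83 F [ 0.2  0.4 -0.4] open 0.0639
[array([0.59 , 0.124]), np.float64(53.0), np.float64(53.248), np.float64(35.369), np.float64(41.311), array([ 16.,  34., 113.]), array([320.11 , 215.974])]
[array([0.677, 0.238]), np.float64(11.0), np.float64(8.362), np.float64(29.879), np.float64(58.167), array([68., 74., 31.]), array([512.261, 214.874])]
[array([0.671, 0.284]), np.float64(56.0), np.float64(58.262), np.float64(9.793), np.float64(37.455), array([52., 51., 20.]), array([564.617, 172.478])]
[array([0.607, 0.202]), np.float64(54.0), np.float64(54.502), np.float64(35.9), np.float64(42.029), array([128., 155., 183.]), array([423.479, 170.097])]
[array([0.514, 0.208]), np.float64(34.0), np.float64(33.991), np.float64(36.021), np.float64(41.209), array([ 14.,  21., 185.]), array([353.133,  51.071])]
[array([0.435, 0.113]), np.float64(15.0), np.float64(14.802), np.float64(36.185), np.float64(42.598), array([ 20.,  39., 124.]), array([158.626,  43.453])]
t 13.45 pos [0.5911 0.1239 0.0968] psi 52.46 tilt 0.21 q6 -0.83 F [-0.1  0.4  1. ] open 0.0638
shift [0.0948 0.0002 0.0001] rot [-0.24 -0.16  0.14] rows>= 3
```

View pics/w10.png

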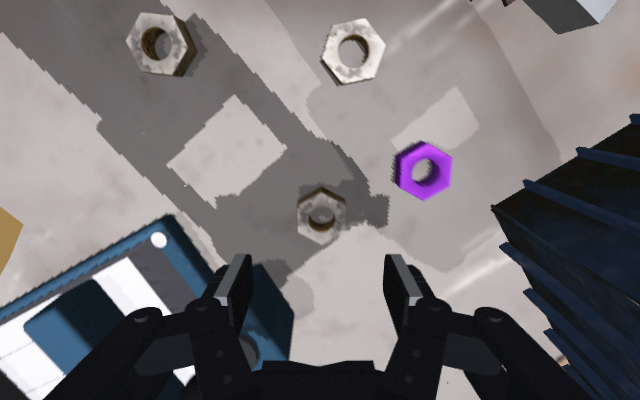

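The nut is at (322,215), centred between the fingers. Descend and grip.

```bash
python3 -m handwheel '[0.75,0.035,0,0,0,0,0, 0.75,0.065,0,0,0,0,0, 0.75,0.085,0,0,0,0,0, 0.75,0.095,0,0,0,0,0, 0.75,0.095,0,0,0,0,0, 0.2,0.095,0,0,0,0,0, 0.2,0.095,0,0,0,0,0, 0.2,0.095,0,0,0,0,0, 0.2,0.095,0,0,0,0,0, 0.2,0.095,0,0,0,0,0]' 50
python3 -m handwheel '[0.2,-0.04,0,0,0,0,0, 0.2,-0.08,0,0,0,0,0, 0.2,-0.12,0,0,0,0,0, 0.2,-0.16,0,0,0,0,0, 0.2,-0.16,0,0,0,0,0]'
python3 - <<'E'
from h import *
st();c,im,d=shot("wrist","w11")
p=v2w([.05,.001,0]); print(p); go([([p[0],p[1],.17],80.35),([p[0],p[1],.06],80.35)])
E
```

```text
t: 14.28
tool_pos: [0.5946, 0.1252, 0.0067]
tool_rot: [0.511, 1.504, -0.508]
contact_force: [-0.1, -0.4, 6.4]
opening: 0.0346
t: 14.7
tool_pos: [0.5977, 0.1257, 0.1755]
tool_rot: [0.515, 1.493, -0.503]
contact_force: [1.2, -0.2, 1.1]
opening: 0.0348
t 14.70 pos [0.5977 0.1257 0.1755] psi 52.69 tilt 1.09 q6 -0.83 F [ 1.2 -0.2  1.1] open 0.0348
[ 0.64661701 -0.1174452   0.055     ]
t 14.75 pos [0.596  0.1255 0.1714] psi 52.68 tilt 0.80 q6 -0.83 F [ 0.  -0.2 -1.3] open 0.0348
shift [ 0.0018 -0.1626  0.1875] rot [-27.67   0.7   -0.39] rows>= 6
shift [ 0.1118 -0.1636  0.1864] rot [-27.67   0.7   -0.39] rows>= 7
```

View pics/w11.png

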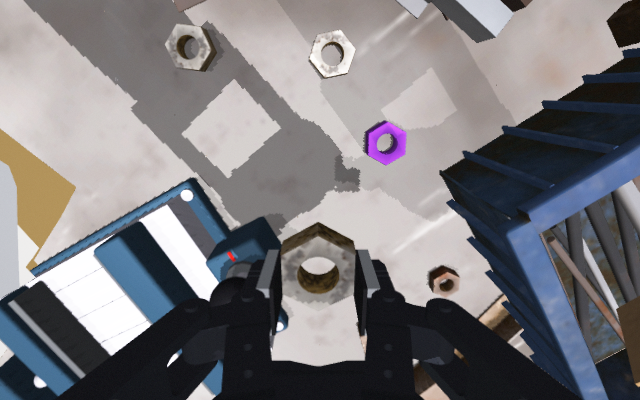

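```bash
python3 -m handwheel '[0.2,0.0,-0.163,0.187,-27.6,0,0, 0.2,0.0,-0.163,0.187,-27.6,0,0, 0.2,0.0,-0.163,0.187,-27.6,0,0, 0.2,0.0,-0.163,0.187,-27.6,0,0, 0.2,0.0,-0.163,0.187,-27.6,0,0, 0.2,0.0,-0.163,0.187,-27.6,0,0, 0.2,0.0,-0.163,0.187,-27.6,0,0, 0.2,0.0,-0.163,0.187,-27.6,0,0, 0.2,0.0,-0.163,0.187,-27.6,0,0, 0.2,0.0,-0.163,0.187,-27.6,0,0]'
python3 - <<'E'
from h import *
st();c,im,d=shot("wrist","w12")
p=v2w([.05,.001,0]); o,_,_=st(); print(w2v(o["tool_pos"])); go([([p[0],p[1],.063],80.35)])
P=cloud(c,d);V=(P-BED)@np.c_[VX,VY,VZ]; s=V[(V[...,2]>.032)&(V[...,2]<.042)]
f=s[(s[:,1]>.03)&(s[:,1]<.1)]; m=s[(s[:,1]<.02)&(s[:,1]>-.12)]
print(np.percentile(f,[1,99],axis=0),np.percentile(m,[1,99],axis=0))
E
```

```text
t: 15.58
tool_pos: [0.6413, -0.1165, 0.1625]
tool_rot: [0.133, 1.568, -0.132]
contact_force: [0.4, -0.7, -1.2]
opening: 0.034
t 15.58 pos [ 0.6413 -0.1165  0.1625] psi 80.35 tilt 0.08 q6 -1.70 F [ 0.4 -0.7 -1.2] open 0.0340
t 15.63 pos [ 0.6414 -0.1162  0.1627] psi 80.38 tilt 0.07 q6 -1.70 F [ 0.6  0.4 -0.4] open 0.0342
[0.04462685 0.00133272 0.10773268]
t 15.63 pos [ 0.6414 -0.1162  0.1627] psi 80.38 tilt 0.07 q6 -1.70 F [ 0.6  0.4 -0.4] open 0.0342
shift [ 0.0997 -0.0004  0.0055] rot [ 0.03 -0.06 -0.03] rows>= 3
[[-0.08983439  0.04944276  0.03260837]
 [ 0.0866643   0.08221606  0.03827945]] [[-0.08966275 -0.11500996  0.03255379]
 [ 0.08683907 -0.04695278  0.04031342]]
```

View pics/w12.png

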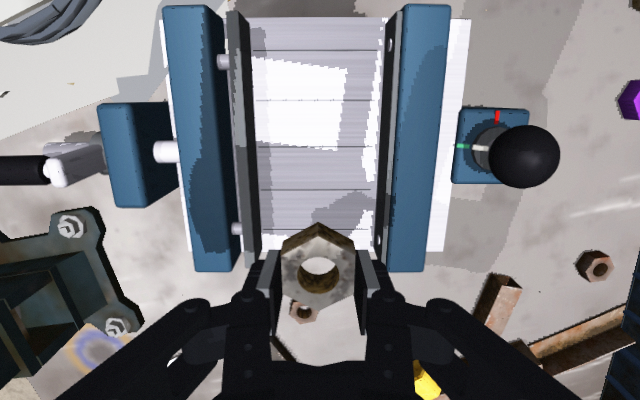

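The white pointer is at the green mark (478,148), and the gap spans y = -47 to +49 mm, about 0.096 as intended. Lower N1 to x = +50.

```bash
python3 -m handwheel '[0.2,0.0,0,0.005,0,0,0, 0.2,0.03,0,0.005,0,0,0, 0.2,0.06,0,0.005,0,0,0, 0.2,0.08,0,0.005,0,0,0, 0.2,0.09,0,0.005,0,0,0, 0.2,0.095,0,0.005,0,0,0, 0.2,0.098,0,0.005,0,0,0, 0.2,0.098,0,0.005,0,0,0, 0.2,0.098,0,0.005,0,0,0]'
python3 - <<'E'
from h import *
o,_,_=st(); print(w2v(o["tool_pos"])); c,im,d=shot("wrist","w13")
E
```

```text
t: 16.38
tool_pos: [0.6479, -0.1189, 0.067]
tool_rot: [0.133, 1.564, -0.133]
contact_force: [0.1, -0.2, -0.1]
opening: 0.0346
t 16.38 pos [ 0.6479 -0.1189  0.067 ] psi 80.29 tilt 0.16 q6 -1.70 F [ 0.1 -0.2 -0.1] open 0.0346
[ 0.05155996 -0.00025324  0.01202525]
```

View pics/w13.png

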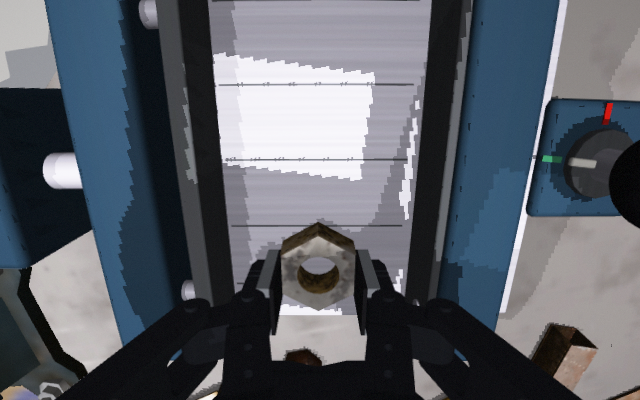

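```bash
python3 -m handwheel '[0.2,0.002,0,0,0,0,0, 0.2,0.003,0,0,0,0,0, 0.2,0.004,0,0,0,0,0, 0.2,0.004,0,0,0,0,0]'; python3 -m handwheel '[0.2,0.001,0,0,0,0,0, 0.2,0.002,0,0,0,0,0, 0.2,0.002,0,0,0,0,0]'
```

```text
t: 16.77
tool_pos: [0.647, -0.1189, 0.0617]
tool_rot: [0.133, 1.566, -0.133]
contact_force: [-1.3, -0.6, 1.7]
opening: 0.0344
t: 17.02
tool_pos: [0.6471, -0.1189, 0.0617]
tool_rot: [0.133, 1.567, -0.133]
contact_force: [-6.5, 1.9, 10.2]
opening: 0.0348
```

```bash
python3 -m handwheel '[0.58,-0.001,0,0,0,0,0, 0.58,-0.001,0,0,0,0,0, 0.58,-0.001,0,0,0,0,0, 0.58,-0.02,0,0,0,0,0, 0.58,-0.05,0,0,0,0,0, 0.58,-0.09,0,0,0,0,0, 0.58,-0.13,0,0,0,0,0, 0.58,-0.13,0,0,0,0,0, 0.58,-0.13,0,0,0,0,0]'
python3 - <<'E'
from h import *
o,_,_=st(); c,im,d=shot("wrist","w14")
for r in findnuts(c,im,d,zlo=.067,zhi=.08,z=.073,boxw=(.5,.75,-.16,-.05)): print([np.round(x,3) for x in r],w2v([*r[0],.06]))
go([([.514,.2075,.19],93.6),([.514,.2075,.10],93.6)])
E
```

```text
t: 17.77
tool_pos: [0.6489, -0.1194, 0.1936]
tool_rot: [0.132, 1.559, -0.134]
contact_force: [-0.2, -0.1, -0.7]
opening: 0.0491
t 17.77 pos [ 0.6489 -0.1194  0.1936] psi 80.28 tilt 0.44 q6 -1.70 F [-0.2 -0.1 -0.7] open 0.0491
[array([ 0.645, -0.119]), np.float64(21.0), np.float64(21.073), np.float64(35.315), np.float64(40.963), array([ 44.,  25., 140.]), array([317.729, 190.837])] [ 0.04905555 -0.00023834  0.005     ]
t 17.82 pos [ 0.6473 -0.119   0.1904] psi 80.28 tilt 0.14 q6 -1.70 F [ 0.1 -0.3 -1.3] open 0.0493
shift [-1.000e-04  2.993e-01 -1.865e-01] rot [-13.32   0.13   0.03] rows>= 9
shift [ 0.0899  0.2993 -0.1868] rot [-13.32   0.13   0.03] rows>= 9
```

View pics/w14.png

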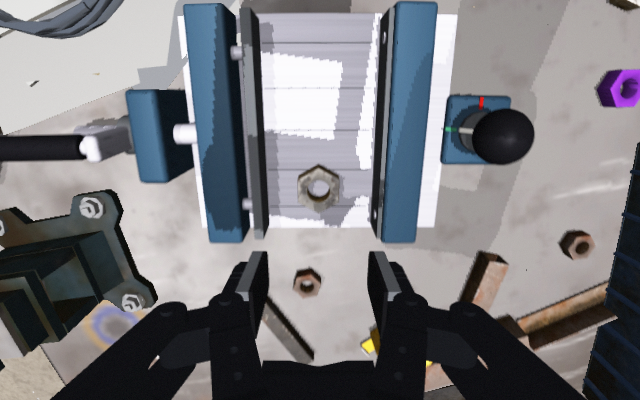

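N1 lies flat at vice (49, 0) mm with its flats square. Now N2.

```bash
python3 -m handwheel '[0.75,0,0.299,-0.186,-13.3,0,0, 0.75,0,0.299,-0.186,-13.3,0,0, 0.75,0,0.299,-0.186,-13.3,0,0, 0.75,0,0.299,-0.186,-13.3,0,0, 0.75,0,0.299,-0.186,-13.3,0,0, 0.75,0,0.299,-0.186,-13.3,0,0, 0.75,0,0.299,-0.186,-13.3,0,0, 0.75,0,0.299,-0.186,-13.3,0,0, 0.75,0.03,0.299,-0.186,-13.3,0,0, 0.75,0.06,0.299,-0.186,-13.3,0,0, 0.75,0.09,0.299,-0.186,-13.3,0,0, 0.75,0.09,0.299,-0.186,-13.3,0,0]'
python3 -m handwheel '[0.75,0,0,0,0,0,0, 0.75,0,0,0,0,0,0]'
python3 - <<'E'
from h import *
st();c,im,d=shot("wrist","w15")
for r in findnuts(c,im,d,boxw=(.3,.7,.06,.3)): print([np.round(x,3) for x in r])
go([([.514,.2075,.002],93.6)])
E
```

```text
t: 18.82
tool_pos: [0.5071, 0.2062, 0.0897]
tool_rot: [-0.053, 1.586, 0.047]
contact_force: [-1.3, -0.0, -1.2]
opening: 0.0641
t: 18.98
tool_pos: [0.5141, 0.2071, 0.0995]
tool_rot: [-0.049, 1.57, 0.049]
contact_force: [0.5, -0.9, 0.4]
opening: 0.0643
t 18.98 pos [0.5141 0.2071 0.0995] psi 93.55 tilt 0.01 q6 -1.38 F [ 0.5 -0.9  0.4] open 0.0643
[array([0.606, 0.202]), np.float64(54.0), np.float64(53.748), np.float64(37.118), np.float64(43.982), array([137., 170., 184.]), array([304.389, 311.557])]
[array([0.513, 0.208]), np.float64(33.0), np.float64(33.387), np.float64(35.695), np.float64(41.256), array([ 16.,  33., 126.]), array([318.152, 208.689])]
[array([0.434, 0.112]), np.float64(14.0), np.float64(12.823), np.float64(32.423), np.float64(42.099), array([ 14.,  27., 172.]), array([182.427,  91.736])]
t 19.03 pos [0.515  0.2073 0.1008] psi 93.54 tilt 0.13 q6 -1.38 F [-0.   0.5  0.5] open 0.0641
shift [ 0.0988  0.0002 -0.0012] rot [-0.06  0.12 -0.02] rows>= 3
```

View pics/w15.png

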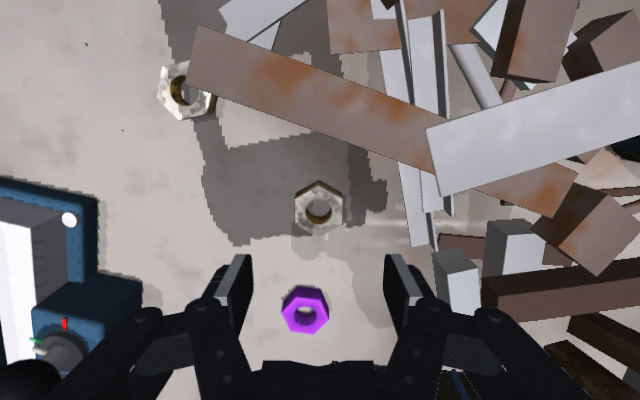

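Run:
```python
from h import *
import pickle
c=pickle.load(open("pics/w9.pkl","rb"));P=cloud(c,np.load("pics/w9.npy")).reshape(-1,3)
for (x,y,psi) in [(.514,.2075,93.6),(.434,.1125,14.9),(.434,.1125,74.9),(.434,.1125,-45.1)]:
    a=np.array([np.cos(np.radians(psi)),np.sin(np.radians(psi))]);b=np.array([-a[1],a[0]])
    r=P[:,:2]-[x,y]; u=r@a; v=r@b; s=(abs(v)<.014)&(abs(u)>.024)&(abs(u)<.07)&(P[:,2]>.004); print(psi,s.sum(), np.c_[u,v,P[:,2]][s].min(0) if s.sum() else "",np.c_[u,v,P[:,2]][s].max(0) if s.sum() else "", "absu min",abs(u[s]).min() if s.sum() else "")
    s=(abs(v)<.05)&(abs(u)<.06)&(P[:,2]>.05); print(" tall",s.sum())
```

```text
93.6 0   absu min 
 tall 0
14.9 0   absu min 
 tall 7281
74.9 254 [-0.0367309  -0.01383272  0.06958732] [0.06994317 0.01398488 0.34149416] absu min 0.024199085797293796
 tall 13386
-45.1 7329 [-0.06993393 -0.01399293  0.03006103] [0.06999996 0.01399472 0.36882974] absu min 0.02415137713343655
 tall 12794
```

```bash
python3 -m handwheel '[0.75,0.035,0,0,0,0,0, 0.75,0.065,0,0,0,0,0, 0.75,0.088,0,0,0,0,0, 0.75,0.098,0,0,0,0,0, 0.75,0.098,0,0,0,0,0, 0.2,0.098,0,0,0,0,0, 0.2,0.098,0,0,0,0,0, 0.2,0.098,0,0,0,0,0, 0.2,0.098,0,0,0,0,0, 0.2,0.098,0,0,0,0,0]' 50
python3 -m handwheel '[0.2,-0.04,0,0,0,0,0, 0.2,-0.08,0,0,0,0,0, 0.2,-0.12,0,0,0,0,0, 0.2,-0.16,0,0,0,0,0, 0.2,-0.16,0,0,0,0,0, 0.2,-0.16,0,0,0,0,0, 0.2,-0.16,0,0,0,0,0]'
python3 - <<'E'
from h import *
c,im,d=shot("wrist","w16")
p=v2w([0,.001,0]); go([([p[0],p[1],.165],80.35)])
E
```

```text
t: 19.87
tool_pos: [0.5163, 0.2079, 0.0042]
tool_rot: [-0.048, 1.565, 0.05]
contact_force: [0.4, -0.1, 7.1]
opening: 0.0348
t: 20.45
tool_pos: [0.5136, 0.2073, 0.1612]
tool_rot: [-0.049, 1.57, 0.049]
contact_force: [-0.2, -0.5, -1.8]
opening: 0.0346
t 20.50 pos [0.5128 0.2071 0.1596] psi 93.58 tilt 0.15 q6 -1.38 F [-0.6 -0.2 -1.7] open 0.0344
shift [-0.0054 -0.3208  0.0646] rot [13.23 -0.15  0.04] rows>= 8
```

View pics/w16.png

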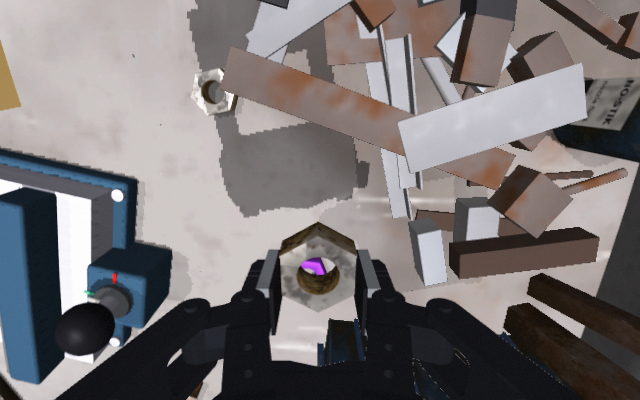

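```bash
python3 -m handwheel '[0.2,-0.005,-0.321,0.065,13.2,0,0, 0.2,-0.005,-0.321,0.065,13.2,0,0, 0.2,-0.005,-0.321,0.065,13.2,0,0, 0.2,-0.005,-0.321,0.065,13.2,0,0, 0.2,-0.005,-0.321,0.065,13.2,0,0, 0.2,-0.005,-0.321,0.065,13.2,0,0, 0.2,-0.005,-0.321,0.065,13.2,0,0, 0.2,-0.005,-0.321,0.065,13.2,0,0, 0.2,-0.005,-0.321,0.065,13.2,0,0, 0.2,-0.005,-0.321,0.065,13.2,0,0, 0.2,-0.005,-0.321,0.065,13.2,0,0, 0.2,-0.005,-0.321,0.065,13.2,0,0]'
python3 - <<'E'
from h import *
c,im,d=shot("wrist","w17")
p=v2w([0,.001,0]); go([([p[0],p[1],.063],80.35)])
E
```

```text
t: 21.5
tool_pos: [0.5978, -0.1076, 0.1646]
tool_rot: [0.132, 1.57, -0.13]
contact_force: [-0.2, -0.6, -1.1]
opening: 0.0347
t 21.55 pos [ 0.598  -0.1075  0.165 ] psi 80.47 tilt 0.12 q6 -1.70 F [ 0.1  0.2 -0.1] open 0.0345
shift [ 0.102  -0.0018 -0.0002] rot [ 0.12 -0.12 -0.03] rows>= 3
```

View pics/w17.png

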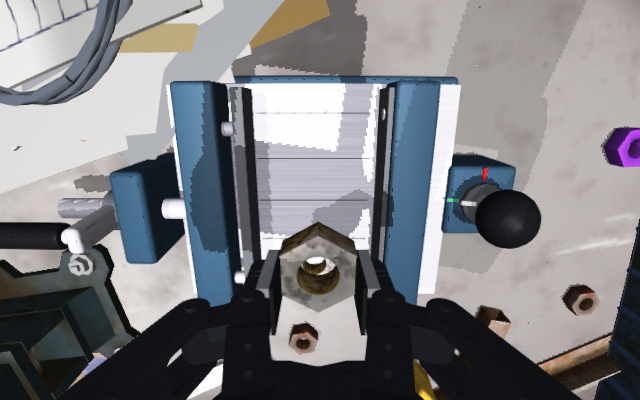

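```bash
python3 -m handwheel '[0.2,0.03,-0.001,0,0,0,0, 0.2,0.06,-0.001,0,0,0,0, 0.2,0.08,-0.001,0,0,0,0, 0.2,0.09,-0.001,0,0,0,0, 0.2,0.097,-0.001,0,0,0,0, 0.2,0.100,-0.001,0,0,0,0, 0.2,0.102,-0.001,0,0,0,0, 0.2,0.103,-0.001,0,0,0,0, 0.2,0.103,-0.001,0,0,0,0, 0.2,0.103,-0.001,0,0,0,0]'
```

```text
t: 22.38
tool_pos: [0.5995, -0.1102, 0.0645]
tool_rot: [0.131, 1.565, -0.132]
contact_force: [-0.1, 0.9, -2.0]
opening: 0.0346
```

```bash
python3 -m handwheel '[0.2,0.001,0,0,0,0,0, 0.2,0.002,0,0,0,0,0, 0.2,0.003,0,0,0,0,0, 0.2,0.003,0,0,0,0,0]';python3 -m handwheel '[0.2,0.001,0,0,0,0,0, 0.2,0.002,0,0,0,0,0, 0.2,0.002,0,0,0,0,0]'
```

```text
t: 22.72
tool_pos: [0.5985, -0.11, 0.06]
tool_rot: [0.132, 1.567, -0.132]
contact_force: [-0.9, 0.8, -1.3]
opening: 0.0347
t: 22.97
tool_pos: [0.5987, -0.11, 0.0593]
tool_rot: [0.132, 1.567, -0.132]
contact_force: [-3.8, 0.6, 4.4]
opening: 0.0347
```

Contact. Release and lift.

```bash
python3 -m handwheel '[0.58,0,0,0,0,0,0, 0.58,0,0,0,0,0,0, 0.58,0,0,0,0,0,0, 0.58,-0.02,0,0,0,0,0, 0.58,-0.05,0,0,0,0,0, 0.58,-0.09,0,0,0,0,0, 0.58,-0.13,0,0,0,0,0, 0.58,-0.13,0,0,0,0,0, 0.58,-0.13,0,0,0,0,0]'
python3 - <<'E'
from h import *
o,_,_=st(); c,im,d=shot("wrist","w18")
for r in findnuts(c,im,d,zlo=.067,zhi=.08,z=.073,boxw=(.5,.75,-.16,-.05)): print([np.round(x,3) for x in r],w2v([*r[0],.06]))
go([([.434,.1125,.22],74.9)])
E
```

```text
t: 23.72
tool_pos: [0.6009, -0.1106, 0.1926]
tool_rot: [0.13, 1.559, -0.133]
contact_force: [-0.5, 0.8, -1.0]
opening: 0.0494
t 23.72 pos [ 0.6009 -0.1106  0.1926] psi 80.38 tilt 0.45 q6 -1.71 F [-0.5  0.8 -1. ] open 0.0494
[array([ 0.645, -0.118]), np.float64(20.0), np.float64(20.046), np.float64(34.916), np.float64(41.217), array([ 40.,  26., 191.]), array([317.016, 242.082])] [ 0.04863804 -0.00016311  0.005     ]
[array([ 0.596, -0.109]), np.float64(21.0), np.float64(20.976), np.float64(35.158), np.float64(41.18), array([ 44.,  25., 138.]), array([317.901, 189.298])] [-0.00123716  0.00041346  0.005     ]
t 23.77 pos [ 0.5993 -0.1102  0.1894] psi 80.38 tilt 0.15 q6 -1.71 F [ 0.2 -0.2 -1.3] open 0.0496
shift [-0.0311  0.1919 -0.2001] rot [5.48 0.15 0.01] rows>= 7
```

View pics/w18.png

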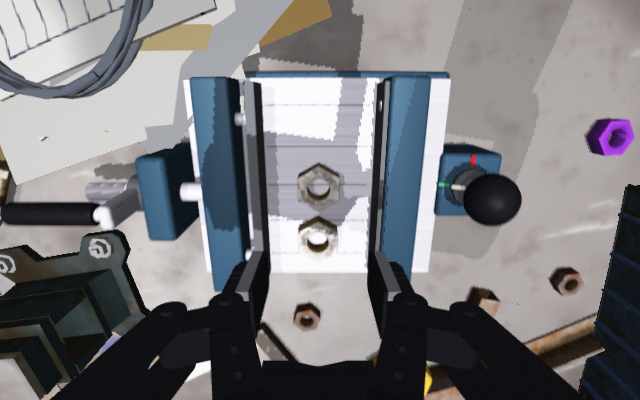

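N1 and N2 are both square on the bed at x = 49 and -1 mm. Now N3.

```bash
python3 -m handwheel '[0.75,-0.03,0.192,-0.200,5.5,0,0, 0.75,-0.03,0.192,-0.200,5.5,0,0, 0.75,-0.03,0.192,-0.200,5.5,0,0, 0.75,-0.03,0.192,-0.200,5.5,0,0, 0.75,-0.03,0.192,-0.200,5.5,0,0, 0.75,-0.03,0.192,-0.200,5.5,0,0, 0.75,-0.03,0.192,-0.200,5.5,0,0, 0.75,-0.03,0.192,-0.200,5.5,0,0, 0.75,-0.03,0.192,-0.200,5.5,0,0, 0.75,-0.03,0.192,-0.200,5.5,0,0]'
python3 - <<'E'
from h import *
c,im,d=shot("wrist","w19")
for r in findnuts(c,im,d,boxw=(.3,.55,.02,.3)): print([np.round(x,3) for x in r])
P=cloud(c,d).reshape(-1,3)
for (x,y,psi) in [(.434,.1125,14.9),(.434,.1125,74.9),(.434,.1125,-45.1)]:
    a=np.array([np.cos(np.radians(psi)),np.sin(np.radians(psi))]);b=np.array([-a[1],a[0]])
    r=P[:,:2]-[x,y]; u=r@a; v=r@b; s=(abs(v)<.016)&(abs(u)>.024)&(abs(u)<.055)&(P[:,2]>.004)&(P[:,2]<.15); print(psi,s.sum(),"absu min",abs(u[s]).min() if s.sum() else "")
    s=(abs(v)<.05)&(abs(u)<.06)&(P[:,2]>.03)&(P[:,2]<.15); print(" tall",s.sum())
go([([.434,.1125,.10],74.9),([.434,.1125,.002],74.9)])
E
```

```text
t: 24.6
tool_pos: [0.433, 0.1125, 0.2166]
tool_rot: [0.206, 1.563, -0.208]
contact_force: [1.0, -1.0, -0.2]
opening: 0.064
[array([0.432, 0.112]), np.float64(15.0), np.float64(14.974), np.float64(35.513), np.float64(40.636), array([ 20.,  26., 125.]), array([317.231, 174.702])]
14.9 0 absu min 
 tall 1163
74.9 244 absu min 0.02437889234204385
 tall 1893
-45.1 648 absu min 0.02428978014803786
 tall 2050
t 24.65 pos [0.4334 0.1121 0.2168] psi 74.83 tilt 0.14 q6 -1.22 F [0.5 0.7 0.2] open 0.0640
shift [0.1168 0.0007 0.0007] rot [-0.07 -0.12  0.07] rows>= 3
shift [0.2148 0.0008 0.001 ] rot [-0.07 -0.12  0.07] rows>= 6
```

View pics/w19.png

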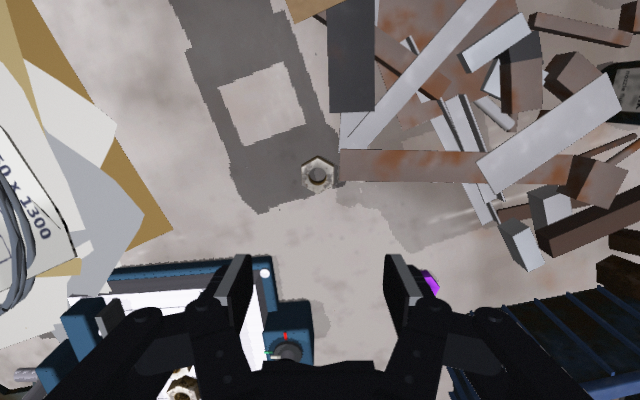

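A rusty plank lies just right of the nut (340,165), so I'll check its height and clearance for a grip at 14.9°.

Run:
```python
from h import *
import pickle
st(); c=cam("wrist");d=np.load("pics/w19.npy");P=cloud(c,d).reshape(-1,3)
psi=14.9;a=np.array([np.cos(np.radians(psi)),np.sin(np.radians(psi))]);b=np.array([-a[1],a[0]])
r=P[:,:2]-[.433,.112]; u=r@a; v=r@b
for lo,hi in [(.005,.03),(.03,.06),(.06,.09),(.09,.15)]:
    s=(abs(u)<.065)&(abs(v)<.06)&(P[:,2]>lo)&(P[:,2]<hi)&(np.hypot(u,v)>.024)
    print(lo,s.sum(),(v[s].min(),v[s].max(),np.percentile(v[s],[1,5]),u[s].min(),u[s].max(),P[s,2].max()) if s.sum() else "")
go([([.4335,.112,.10],14.9)])
```

```text
t 24.65 pos [0.4334 0.1121 0.2168] psi 74.83 tilt 0.14 q6 -1.22 F [0.5 0.7 0.2] open 0.0640
0.005 10 (np.float64(0.0340846587702406), np.float64(0.053415422671001314), array([0.03417307, 0.03452674]), np.float64(-0.04660809738550024), np.float64(-0.016074430250477213), np.float64(0.02996381743027459))
0.03 468 (np.float64(0.03261235551720444), np.float64(0.059943429786184825), array([0.03435523, 0.03858481]), np.float64(-0.046305344557070055), np.float64(-0.0031433568551798735), np.float64(0.0340660762246543))
0.06 1813 (np.float64(0.02402610388762947), np.float64(0.0599960516177397), array([0.02572635, 0.02972238]), np.float64(-0.06495551301068238), np.float64(0.026184061248398765), np.float64(0.07534017663643537))
0.09 0 
t 24.65 pos [0.4334 0.1121 0.2168] psi 74.83 tilt 0.14 q6 -1.22 F [0.5 0.7 0.2] open 0.0640
shift [1.168e-01 1.000e-04 4.000e-04] rot [59.93 -0.08  0.13] rows>= 9
```

```bash
python3 -m handwheel '[0.75,0.05,0,0,60,0,0, 0.75,0.05,0,0,60,0,0, 0.75,0.05,0,0,60,0,0, 0.75,0.05,0,0,60,0,0, 0.75,0.05,0,0,60,0,0, 0.75,0.05,0,0,60,0,0, 0.75,0.05,0,0,60,0,0, 0.75,0.05,0,0,60,0,0, 0.75,0.05,0,0,60,0,0, 0.75,0.05,0,0,60,0,0, 0.75,0.05,0,0,60,0,0]'
python3 - <<'E'
from h import *
c,im,d=shot("wrist","w20")
for r in findnuts(c,im,d,boxw=(.3,.55,.02,.3)): print([np.round(x,3) for x in r])
go([([.4345,.108,.10],14.9),([.4345,.108,.009],14.9)])
P=cloud(c,d).reshape(-1,3)
psi=14.9;a=np.array([np.cos(np.radians(psi)),np.sin(np.radians(psi))]);b=np.array([-a[1],a[0]])
r=P[:,:2]-[.433,.112]; u=r@a; v=r@b
for lo,hi in [(.005,.03),(.03,.06),(.06,.09),(.09,.13)]:
    s=(abs(u)<.065)&(abs(v)<.08)&(P[:,2]>lo)&(P[:,2]<hi)&(np.hypot(u,v)>.024)
    print(lo,s.sum(),(v[s].min(),v[s].max(),np.percentile(v[s],[1,5]),u[s].min(),u[s].max(),P[s,2].max()) if s.sum() else "")
E
```

```text
t: 25.57
tool_pos: [0.4338, 0.1118, 0.1675]
tool_rot: [1.015, 1.322, -1.017]
contact_force: [0.4, 0.1, -0.3]
opening: 0.0641
[array([0.433, 0.112]), np.float64(14.0), np.float64(13.34), np.float64(34.678), np.float64(40.904), array([ 14.,  24., 140.]), array([316.705, 187.331])]
t 25.62 pos [0.4337 0.112  0.1677] psi 14.87 tilt 0.07 q6 -0.17 F [-0.3  0.8 -0.4] open 0.0640
shift [ 0.0677 -0.0002  0.0041] rot [-0.03 -0.01  0.07] rows>= 2
shift [ 1.587e-01 -1.000e-04  4.100e-03] rot [-0.03 -0.01  0.07] rows>= 4
0.005 7 (np.float64(0.04936250235248123), np.float64(0.07380200741939363), array([0.04987818, 0.05194087]), np.float64(-0.04933472072477537), np.float64(-0.008019549327319582), np.float64(0.02997091525049002))
0.03 507 (np.float64(0.038218931531549066), np.float64(0.07548515230936223), array([0.04009115, 0.04193007]), np.float64(-0.05192106675258007), np.float64(-0.0071221996682112095), np.float64(0.03439332386685347))
0.06 5689 (np.float64(0.024111910202616816), np.float64(0.07973719341719211), array([0.02726684, 0.03402743]), np.float64(-0.06497086162011985), np.float64(0.03819409075956034), np.float64(0.07536977468065247))
0.09 0
```

View pics/w20.png

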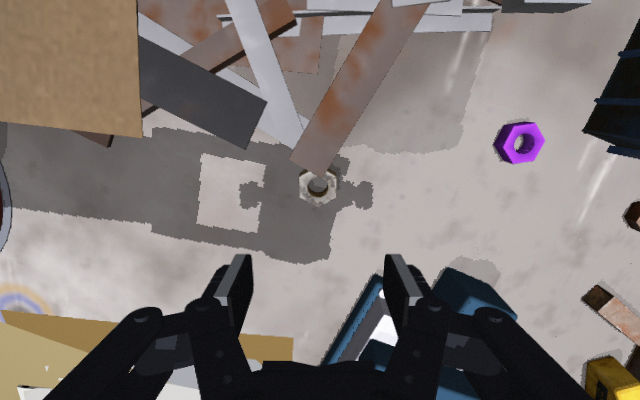

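The plank's raised end (up to z = 75 mm) lies 24 mm beyond the nut's centre. I pinch high and a little off-centre, then drag the nut clear.

```bash
python3 -m handwheel '[0.75,0.03,0,0.005,0,0,0, 0.75,0.06,0,0.005,0,0,0, 0.75,0.09,0,0.005,0,0,0, 0.75,0.12,0,0.005,0,0,0, 0.75,0.14,0,0.005,0,0,0, 0.75,0.151,0,0.005,0,0,0, 0.75,0.157,0,0.005,0,0,0, 0.75,0.157,0,0.005,0,0,0, 0.2,0.157,0,0.005,0,0,0, 0.2,0.157,0,0.005,0,0,0, 0.2,0.157,0,0.005,0,0,0, 0.2,0.157,0,0.005,0,0,0]' 50
```

```text
t: 26.62
tool_pos: [0.4367, 0.108, 0.0133]
tool_rot: [1.017, 1.318, -1.013]
contact_force: [-0.2, -0.2, 5.1]
opening: 0.0333
```

Run:
```python
from h import *
st();c,im,d=shot("wrist","w21")
```

```text
t 26.62 pos [0.4367 0.108  0.0133] psi 14.89 tilt 0.22 q6 -0.18 F [-0.2 -0.2  5.1] open 0.0333
```

View pics/w21.png

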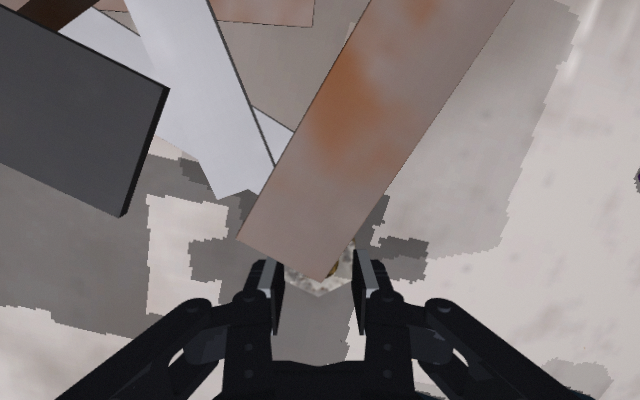

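```bash
python3 -m handwheel '[0.2,0,0,0.010,0,0,0, 0.2,0,0,0.020,0,0,0, 0.2,0,0,0.030,0,0,0, 0.2,0,0,0.040,0,0,0, 0.2,0,0,0.050,0,0,0, 0.2,0,0,0.060,0,0,0, 0.2,0,0,0.060,0,0,0, 0.2,0,0,0.060,0,0,0]'
python3 - <<'E'
from h import *
st();c,im,d=shot("wrist","w22")
E
```

```text
t: 27.33
tool_pos: [0.4525, 0.0491, 0.0133]
tool_rot: [1.017, 1.316, -1.014]
contact_force: [2.1, -2.3, 6.6]
opening: 0.0339
t 27.33 pos [0.4525 0.0491 0.0133] psi 14.86 tilt 0.28 q6 -0.31 F [ 2.1 -2.3  6.6] open 0.0339
```

View pics/w22.png

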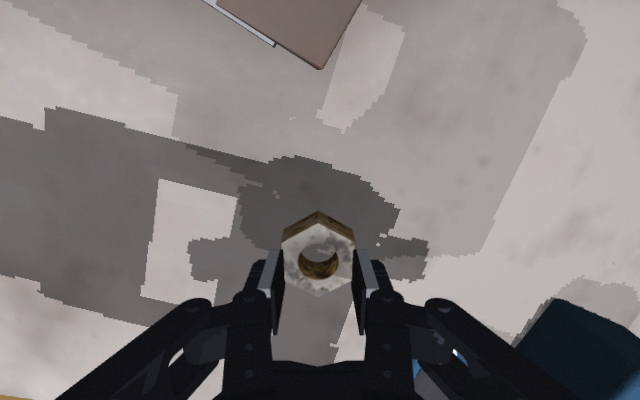

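The nut came along and is clear of the plank. Open, lower, regrip deeper, lift.

```bash
python3 -m handwheel '[0.65,0,0,0,0,0,0, 0.65,0,0,0,0,0,0, 0.65,0,0,-0.003,0,0,0, 0.65,0.005,0,-0.004,0,0,0, 0.65,0.010,0,-0.004,0,0,0, 0.65,0.010,0,-0.004,0,0,0, 0.2,0.010,0,-0.004,0,0,0, 0.2,0.010,0,-0.004,0,0,0, 0.2,0.010,0,-0.004,0,0,0, 0.2,0.010,0,-0.004,0,0,0, 0.2,0.010,0,-0.004,0,0,0]' 50
python3 -m handwheel '[0.2,-0.04,0,0,0,0,0, 0.2,-0.08,0,0,0,0,0, 0.2,-0.12,0,0,0,0,0, 0.2,-0.16,0,0,0,0,0, 0.2,-0.16,0,0,0,0,0, 0.2,-0.16,0,0,0,0,0, 0.2,-0.16,0,0,0,0,0]'
python3 - <<'E'
from h import *
c,im,d=shot("wrist","w23")
p=v2w([-.05,.001,0]); go([([p[0],p[1],.165],80.35)])
E
```

```text
t: 28.3
tool_pos: [0.4491, 0.0538, 0.0012]
tool_rot: [1.016, 1.321, -1.016]
contact_force: [-0.3, 0.7, -0.4]
opening: 0.0348
t: 28.88
tool_pos: [0.4488, 0.0538, 0.1606]
tool_rot: [1.016, 1.321, -1.016]
contact_force: [-0.4, 0.2, -0.8]
opening: 0.0347
t 28.93 pos [0.4481 0.0538 0.1594] psi 14.88 tilt 0.17 q6 -0.31 F [-0.5  0.1 -1.2] open 0.0348
shift [-0.0059  0.0569  0.175 ] rot [-65.47  -0.14   0.12] rows>= 10
```

View pics/w23.png

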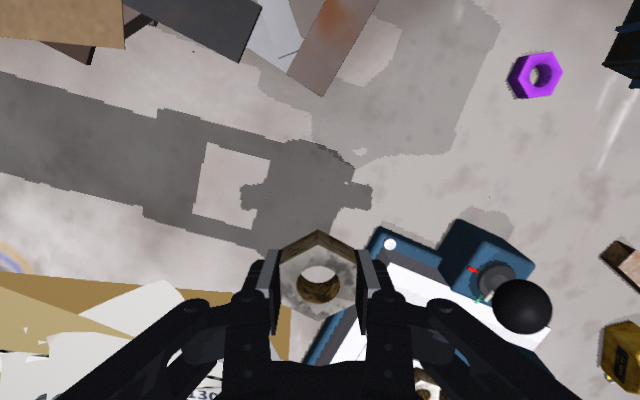

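```bash
python3 -m handwheel '[0.2,-0.006,0.057,0.175,-65.5,0,0, 0.2,-0.006,0.057,0.175,-65.5,0,0, 0.2,-0.006,0.057,0.175,-65.5,0,0, 0.2,-0.006,0.057,0.175,-65.5,0,0, 0.2,-0.006,0.057,0.175,-65.5,0,0, 0.2,-0.006,0.057,0.175,-65.5,0,0, 0.2,-0.006,0.057,0.175,-65.5,0,0, 0.2,-0.006,0.057,0.175,-65.5,0,0, 0.2,-0.006,0.057,0.175,-65.5,0,0, 0.2,-0.006,0.057,0.175,-65.5,0,0, 0.2,-0.006,0.057,0.175,-65.5,0,0, 0.2,-0.006,0.057,0.175,-65.5,0,0]'
python3 - <<'E'
from h import *
c,im,d=shot("wrist","w24")
p=v2w([-.05,.001,0]); go([([p[0],p[1],.058],80.35)])
E
```

```text
t: 29.93
tool_pos: [0.548, -0.1003, 0.1648]
tool_rot: [0.134, 1.571, -0.132]
contact_force: [-0.1, 0.7, -0.6]
opening: 0.035
t 29.98 pos [ 0.5483 -0.1004  0.1653] psi 80.32 tilt 0.19 q6 -1.72 F [-0.3  0.9 -0.5] open 0.0348
shift [ 0.1073 -0.0004  0.0002] rot [-0.03 -0.19 -0.03] rows>= 3
```

View pics/w24.png

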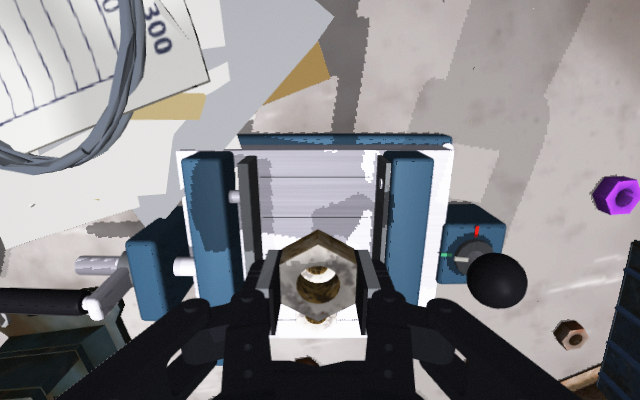

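```bash
python3 -m handwheel '[0.2,0.03,0,0,0,0,0, 0.2,0.06,0,0,0,0,0, 0.2,0.08,0,0,0,0,0, 0.2,0.09,0,0,0,0,0, 0.2,0.097,0,0,0,0,0, 0.2,0.101,0,0,0,0,0, 0.2,0.103,0,0,0,0,0, 0.2,0.103,0,0,0,0,0, 0.2,0.103,0,0,0,0,0]'
python3 -m handwheel '[0.2,0.002,0,0,0,0,0, 0.2,0.003,0,0,0,0,0, 0.2,0.004,0,0,0,0,0, 0.2,0.004,0,0,0,0,0]';python3 -m handwheel '[0.2,0.001,0,0,0,0,0, 0.2,0.002,0,0,0,0,0, 0.2,0.002,0,0,0,0,0]'
```

```text
t: 30.73
tool_pos: [0.5502, -0.101, 0.0656]
tool_rot: [0.131, 1.565, -0.132]
contact_force: [-0.4, -0.0, -1.8]
opening: 0.035
t: 31.07
tool_pos: [0.5492, -0.1007, 0.0602]
tool_rot: [0.132, 1.567, -0.132]
contact_force: [-1.0, 0.6, -1.1]
opening: 0.0347
t: 31.32
tool_pos: [0.5491, -0.1006, 0.058]
tool_rot: [0.132, 1.567, -0.132]
contact_force: [-0.9, -0.6, -0.9]
opening: 0.0347
```

```bash
python3 -m handwheel '[0.2,0.001,0,0,0,0,0, 0.2,0.002,0,0,0,0,0, 0.2,0.002,0,0,0,0,0]'
python3 -m handwheel '[0.58,0,0,0,0,0,0, 0.58,0,0,0,0,0,0, 0.58,0,0,0,0,0,0, 0.58,-0.02,0,0,0,0,0, 0.58,-0.05,0,0,0,0,0, 0.58,-0.09,0,0,0,0,0, 0.58,-0.14,0,0,0,0,0, 0.58,-0.14,0,0,0,0,0, 0.58,-0.14,0,0,0,0,0]'
python3 - <<'E'
from h import *
o,_,_=st(); c,im,d=shot("wrist","w25")
for r in findnuts(c,im,d,zlo=.067,zhi=.08,z=.073,boxw=(.5,.75,-.16,-.05)): print([np.round(x,3) for x in r],w2v([*r[0],.06]))
E
```

```text
t: 31.57
tool_pos: [0.5493, -0.1007, 0.0562]
tool_rot: [0.132, 1.567, -0.132]
contact_force: [-0.0, 1.0, -0.8]
opening: 0.0346
t: 32.32
tool_pos: [0.552, -0.1016, 0.2019]
tool_rot: [0.13, 1.557, -0.133]
contact_force: [0.2, -0.1, -0.3]
opening: 0.0495
t 32.32 pos [ 0.552  -0.1016  0.2019] psi 80.38 tilt 0.57 q6 -1.72 F [ 0.2 -0.1 -0.3] open 0.0495
[array([ 0.644, -0.118]), np.float64(20.0), np.float64(20.02), np.float64(34.946), np.float64(40.857), array([ 34.,  31., 193.]), array([316.545, 282.373])] [ 4.76201597e-02 -2.29100465e-05  5.00000000e-03]
[array([ 0.595, -0.109]), np.float64(21.0), np.float64(20.747), np.float64(35.677), np.float64(42.051), array([ 41.,  25., 189.]), array([317.227, 236.866])] [-0.00184385  0.00054411  0.005     ]
[array([ 0.549, -0.1  ]), np.float64(20.0), np.float64(20.452), np.float64(35.609), np.float64(41.053), array([ 44.,  25., 138.]), array([318.496, 188.287])] [-0.04899758  0.00146651  0.005     ]
```

View pics/w25.png

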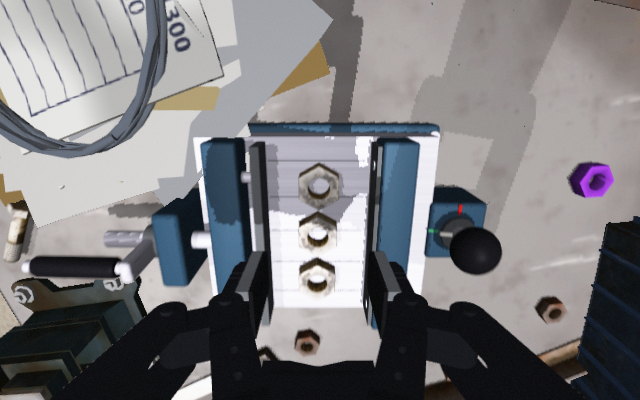

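All three nuts lie flat and square at x = 48, -2 and -49 mm. Now back to the crank, whose handle should still be up.

```bash
python3 -m handwheel '[0.6,0,0,0,0,0,0, 0.6,0,0,0,0,0,0]'
python3 - <<'E'
from h import *
p=v2w([0,-.203,0]); go([([p[0],p[1],.21],-9.65)])
E
```

```text
t: 32.53
tool_pos: [0.5478, -0.1003, 0.1934]
tool_rot: [0.133, 1.571, -0.131]
contact_force: [-0.6, 0.6, 0.4]
opening: 0.0513
t 32.53 pos [ 0.5478 -0.1003  0.1934] psi 80.38 tilt 0.26 q6 -1.72 F [-0.6  0.6  0.4] open 0.0513
shift [-0.017  -0.2044  0.0501] rot [90.03 -0.24  0.18] rows>= 13
```

```bash
python3 -m handwheel '[0.6,-0.017,-0.204,0.050,90,0,0, 0.6,-0.017,-0.204,0.050,90,0,0, 0.6,-0.017,-0.204,0.050,90,0,0, 0.6,-0.017,-0.204,0.050,90,0,0, 0.6,-0.017,-0.204,0.050,90,0,0, 0.6,-0.017,-0.204,0.050,90,0,0, 0.6,-0.017,-0.204,0.050,90,0,0, 0.6,-0.017,-0.204,0.050,90,0,0, 0.6,-0.017,-0.204,0.050,90,0,0, 0.6,-0.017,-0.204,0.050,90,0,0, 0.6,-0.017,-0.204,0.050,90,0,0, 0.6,-0.017,-0.204,0.050,90,0,0]'
python3 -m handwheel '[0.6,0,0,0,0,0,0, 0.6,0,0,0,0,0,0]'
python3 - <<'E'
from h import *
c,im,d=shot("wrist","w26"); st()
P=cloud(c,d);V=(P-BED)@np.c_[VX,VY,VZ]
m=(im.max(2)<50)&(V[...,1]<-.15)&(V[...,1]>-.26)&(abs(V[...,0])<.06)&(V[...,2]>.05)&(V[...,2]<.1); h=V[m]; print(len(h),h.mean(0),np.percentile(h,[2,98],axis=0))
p=v2w([0,-.203,0]); go([([p[0],p[1],.108],-9.65)])
E
```

```text
t: 33.53
tool_pos: [0.5634, -0.3096, 0.21]
tool_rot: [1.285, 1.163, -1.287]
contact_force: [0.2, -0.7, 0.1]
opening: 0.0512
t: 33.7
tool_pos: [0.5637, -0.3097, 0.2109]
tool_rot: [1.278, 1.167, -1.279]
contact_force: [-0.2, 0.8, -0.8]
opening: 0.0512
t 33.75 pos [ 0.5638 -0.3098  0.2113] psi -5.40 tilt 0.16 q6 -0.52 F [-0.6  0.3 -0.1] open 0.0510
2101 [ 0.00251984 -0.19289717  0.07673003] [[-0.00554681 -0.22818981  0.07206011]
 [ 0.01093068 -0.16055829  0.07929505]]
t 33.75 pos [ 0.5638 -0.3098  0.2113] psi -5.40 tilt 0.16 q6 -0.52 F [-0.6  0.3 -0.1] open 0.0510
shift [ 0.1033 -0.0004  0.0006] rot [ 4.25 -0.08  0.15] rows>= 3
```

View pics/w26.png

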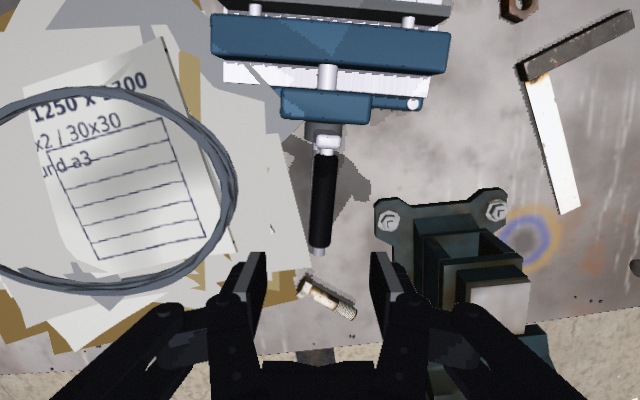

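```bash
python3 -m handwheel '[0.6,0.03,0.001,0,4.2,0,0, 0.6,0.06,0.001,0,4.2,0,0, 0.6,0.09,0.001,0,4.2,0,0, 0.6,0.103,0.001,0,4.2,0,0, 0.6,0.103,0.001,0,4.2,0,0, 0.1,0.103,0.001,0,4.2,0,0, 0.1,0.103,0.001,0,4.2,0,0, 0.1,0.103,0.001,0,4.2,0,0, 0.1,0.103,0.001,0,4.2,0,0, 0.1,0.103,0.001,0,4.2,0,0]' 60
python3 - <<'E'
from h import *
o,_,_=st();print(w2v(o["tool_pos"])); shot("wrist","w27")
circ(0,range(-15,-181,-15));circ(180,range(165,-1,-15))
E
```

```text
t: 34.58
tool_pos: [0.5667, -0.3114, 0.1132]
tool_rot: [1.333, 1.119, -1.332]
contact_force: [-0.9, 0.6, 6.5]
opening: 0.0159
t 34.58 pos [ 0.5667 -0.3114  0.1132] psi -9.75 tilt 0.26 q6 -0.45 F [-0.9  0.6  6.5] open 0.0159
[ 0.00376525 -0.20355999  0.05815716]
-15 x 0.002 y -0.012
-30 x 0.006 y -0.022
-45 x 0.013 y -0.032
-60 x 0.022 y -0.039
-75 x 0.033 y -0.043
-90 x 0.045 y -0.045
-105 x 0.057 y -0.043
-120 x 0.067 y -0.039
-135 x 0.077 y -0.032
-150 x 0.084 y -0.022
-165 x 0.088 y -0.012
-180 x 0.090 y -0.000
165 x -0.002 y 0.012
150 x -0.006 y 0.022
135 x -0.013 y 0.032
120 x -0.023 y 0.039
105 x -0.033 y 0.043
90 x -0.045 y 0.045
75 x -0.057 y 0.043
60 x -0.068 y 0.039
45 x -0.077 y 0.032
30 x -0.084 y 0.022
15 x -0.088 y 0.012
0 x -0.090 y -0.000
```

View pics/w27.png

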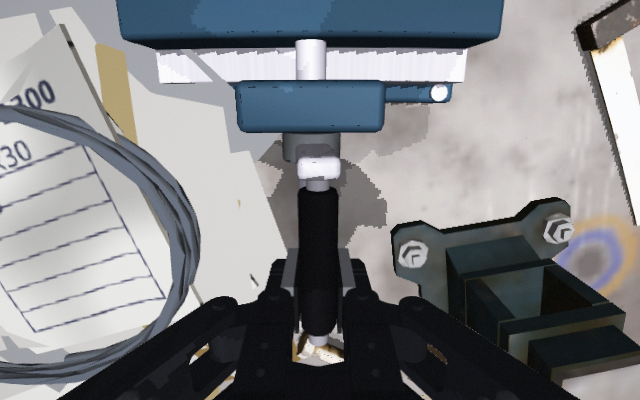

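```bash
python3 -m handwheel '[0.1,0.002,-0.014,0,0,0,0, 0.1,0.006,-0.024,0,0,0,0, 0.1,0.013,-0.034,0,0,0,0, 0.1,0.022,-0.041,0,0,0,0, 0.1,0.033,-0.045,0,0,0,0, 0.1,0.045,-0.047,0,0,0,0, 0.1,0.057,-0.045,0,0,0,0, 0.1,0.067,-0.041,0,0,0,0, 0.1,0.077,-0.034,0,0,0,0, 0.1,0.084,-0.024,0,0,0,0, 0.1,0.088,-0.014,0,0,0,0, 0.1,0.090,-0.002,0,0,0,0]'
python3 -m handwheel '[0.1,-0.002,0.012,0,0,0,0, 0.1,-0.006,0.022,0,0,0,0, 0.1,-0.013,0.032,0,0,0,0, 0.1,-0.023,0.039,0,0,0,0, 0.1,-0.033,0.043,0,0,0,0, 0.1,-0.045,0.045,0,0,0,0, 0.1,-0.057,0.043,0,0,0,0, 0.1,-0.068,0.039,0,0,0,0, 0.1,-0.077,0.032,0,0,0,0, 0.1,-0.084,0.022,0,0,0,0, 0.1,-0.088,0.012,0,0,0,0, 0.1,-0.090,0,0,0,0,0]'
python3 - <<'E'
from h import *
o,_,_=st();print(w2v(o["tool_pos"])); shot("wrist","w28"); shot("side","s28")
E
```

```text
t: 35.63
tool_pos: [0.5662, -0.3109, 0.0227]
tool_rot: [1.334, 1.121, -1.331]
contact_force: [-5.1, 4.0, 24.8]
opening: 0.0158
t: 36.63
tool_pos: [0.567, -0.3114, 0.1133]
tool_rot: [1.335, 1.115, -1.328]
contact_force: [4.3, -1.1, 4.0]
opening: 0.0158
t 36.63 pos [ 0.567  -0.3114  0.1133] psi -9.75 tilt 0.55 q6 -0.45 F [ 4.3 -1.1  4. ] open 0.0158
[ 0.0039799  -0.20351758  0.05829525]
```

View pics/w28.png

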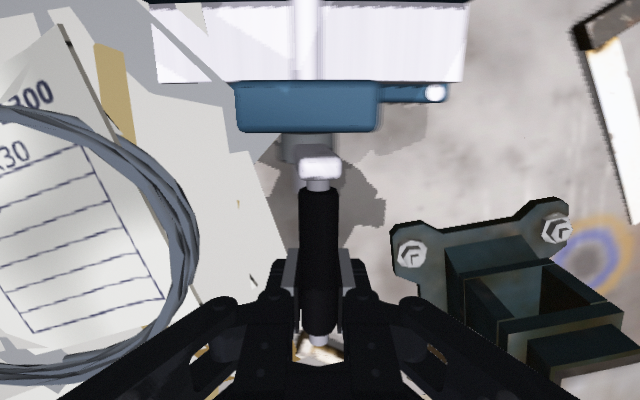

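```bash
python3 -m handwheel '[0.1,0.001,-0.012,0,0,0,0, 0.1,0.004,-0.022,0,0,0,0, 0.1,0.011,-0.032,0,0,0,0, 0.1,0.020,-0.039,0,0,0,0, 0.1,0.031,-0.043,0,0,0,0, 0.1,0.043,-0.045,0,0,0,0, 0.1,0.055,-0.043,0,0,0,0, 0.1,0.065,-0.039,0,0,0,0, 0.1,0.075,-0.032,0,0,0,0, 0.1,0.082,-0.022,0,0,0,0, 0.1,0.086,-0.012,0,0,0,0, 0.1,0.088,0,0,0,0,0]'
python3 -m handwheel '[0.1,-0.002,0.012,0,0,0,0, 0.1,-0.006,0.022,0,0,0,0, 0.1,-0.013,0.032,0,0,0,0, 0.1,-0.023,0.039,0,0,0,0, 0.1,-0.033,0.043,0,0,0,0, 0.1,-0.045,0.045,0,0,0,0, 0.1,-0.057,0.043,0,0,0,0, 0.1,-0.068,0.039,0,0,0,0, 0.1,-0.077,0.032,0,0,0,0, 0.1,-0.084,0.022,0,0,0,0, 0.1,-0.087,0.012,0,0,0,0, 0.1,-0.089,0,0,0,0,0]'
python3 - <<'E'
from h import *
o,_,_=st();print(w2v(o["tool_pos"])); shot("wrist","w29"); c,im,d=shot("side","s29"); cv2.imwrite("pics/s29z.png",cv2.resize(im[180:300,250:390],None,fx=5,fy=5))
E
```

```text
t: 37.73
tool_pos: [0.5651, -0.3107, 0.0228]
tool_rot: [1.333, 1.123, -1.333]
contact_force: [-5.0, 1.3, 18.5]
opening: 0.0159
t: 38.73
tool_pos: [0.5671, -0.3113, 0.1133]
tool_rot: [1.335, 1.115, -1.328]
contact_force: [4.4, -3.8, 1.9]
opening: 0.0156
t 38.73 pos [ 0.5671 -0.3113  0.1133] psi -9.76 tilt 0.51 q6 -0.45 F [ 4.4 -3.8  1.9] open 0.0156
[ 0.00408626 -0.20341851  0.05829121]
```

View pics/w29.png

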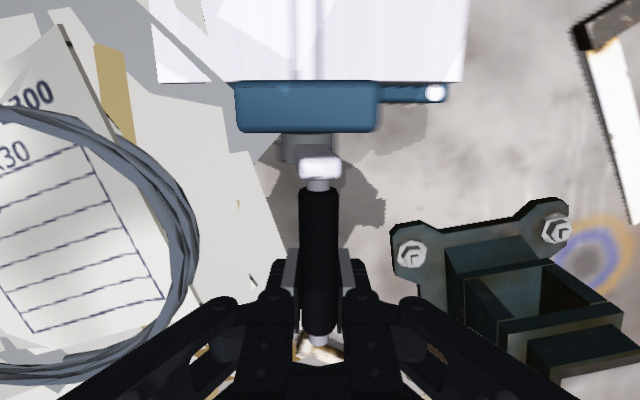

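View pics/s29z.png

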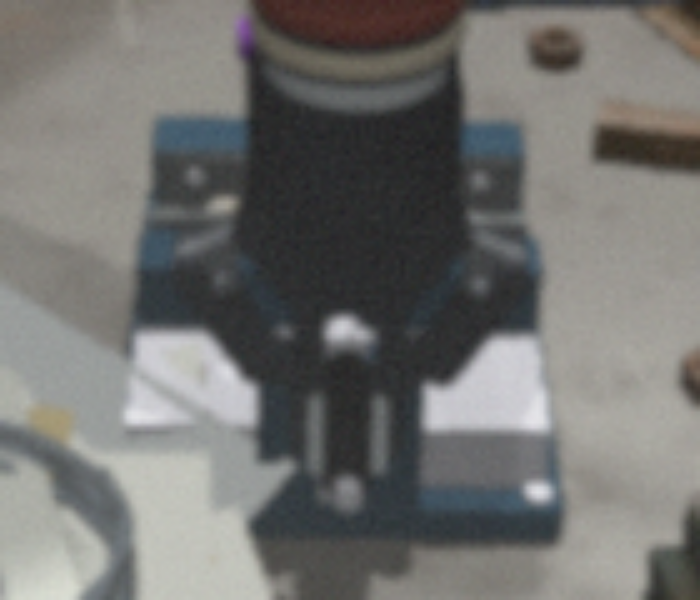

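```bash
python3 -m handwheel '[0.1,0.001,-0.012,0,0,0,0, 0.1,0.004,-0.022,0,0,0,0, 0.1,0.011,-0.032,0,0,0,0, 0.1,0.020,-0.039,0,0,0,0, 0.1,0.031,-0.043,0,0,0,0, 0.1,0.043,-0.045,0,0,0,0, 0.1,0.055,-0.043,0,0,0,0, 0.1,0.065,-0.039,0,0,0,0, 0.1,0.075,-0.032,0,0,0,0, 0.1,0.082,-0.022,0,0,0,0, 0.1,0.086,-0.012,0,0,0,0, 0.1,0.088,0,0,0,0,0]'
python3 -m handwheel '[0.1,-0.002,0.012,0,0,0,0, 0.1,-0.006,0.022,0,0,0,0, 0.1,-0.013,0.032,0,0,0,0, 0.1,-0.023,0.039,0,0,0,0, 0.1,-0.033,0.043,0,0,0,0, 0.1,-0.033,0.043,0,0,0,0, 0.1,-0.033,0.043,0,0,0,0]'
python3 - <<'E'
from h import *
o,_,_=st();v=w2v(o["tool_pos"]);print(v); shot("wrist","w30"); c,im,d=shot("side","s30"); cv2.imwrite("pics/s30z.png",cv2.resize(im[180:300,250:390],None,fx=5,fy=5))
E
```

```text
t: 39.83
tool_pos: [0.5643, -0.3105, 0.0229]
tool_rot: [1.333, 1.125, -1.334]
contact_force: [-5.3, -1.1, 15.4]
opening: 0.016
t: 40.42
tool_pos: [0.6058, -0.3177, 0.0546]
tool_rot: [1.332, 1.125, -1.335]
contact_force: [-2.0, -4.6, 1.3]
opening: 0.016
t 40.42 pos [ 0.6058 -0.3177  0.0546] psi -9.75 tilt 0.13 q6 -0.42 F [-2.  -4.6  1.3] open 0.0160
[ 0.0433477  -0.2032512  -0.00037304]
```

View pics/w30.png

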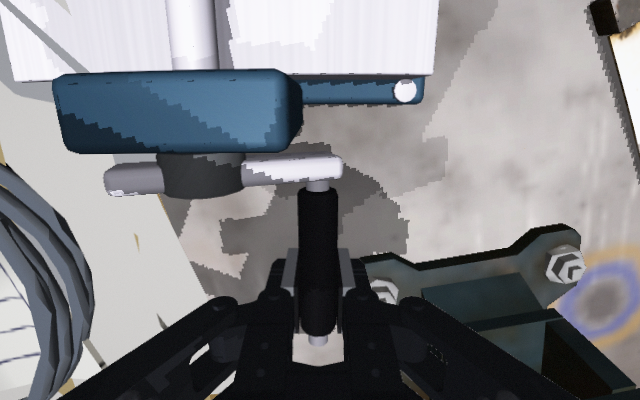

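View pics/s30z.png

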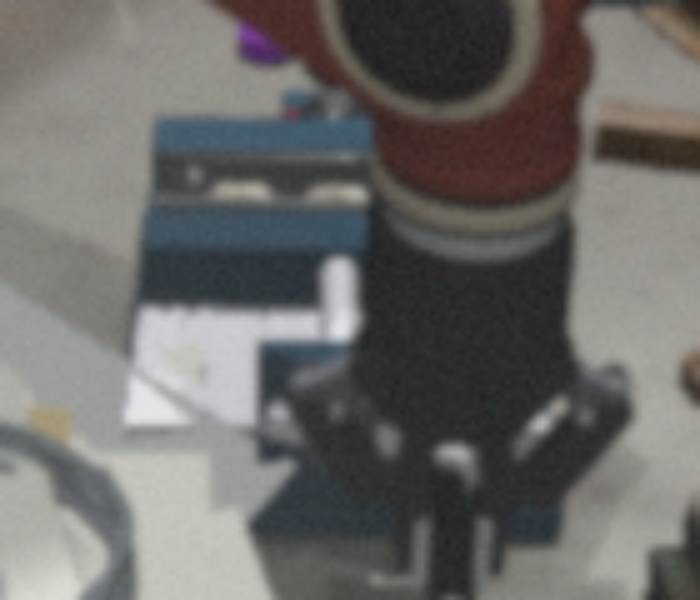

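The crank is at about 107° (jaw about 0.031). The side view shows two nuts at (240,190) and (335,190) against the jaw. I release the handle and inspect from above.

```bash
python3 -m handwheel '[0.5,0,0,0,0,0,0, 0.5,0,0,0,0,0,0, 0.5,0,0,0,0,0,0, 0.5,-0.03,0,0,0,0,0, 0.5,-0.07,0,0,0,0,0, 0.5,-0.11,0,0,0,0,0, 0.5,-0.15,0,0,0,0,0, 0.5,-0.18,0,0,0,0,0, 0.5,-0.18,0,0,0,0,0]'
python3 - <<'E'
from h import *
p=v2w([0,-.03,0]); go([([p[0],p[1],.25],-9.65)])
E
```

```text
t: 41.27
tool_pos: [0.6095, -0.3187, 0.2463]
tool_rot: [1.334, 1.11, -1.326]
contact_force: [1.2, -1.4, 1.6]
opening: 0.0427
t 41.27 pos [ 0.6095 -0.3187  0.2463] psi -9.72 tilt 0.84 q6 -0.42 F [ 1.2 -1.4  1.6] open 0.0427
shift [-0.0052 -0.0473 -0.1735] rot [-0.08  0.3  -0.79] rows>= 5
```

```bash
python3 -m handwheel '[0.8,-0.02,-0.045,-0.175,0,0,0, 0.8,-0.02,-0.045,-0.175,0,0,0, 0.8,-0.02,-0.045,-0.175,0,0,0, 0.8,-0.02,-0.045,-0.175,0,0,0, 0.8,-0.02,-0.045,-0.175,0,0,0, 0.8,-0.02,-0.045,-0.175,0,0,0, 0.8,-0.02,-0.045,-0.175,0,0,0, 0.8,-0.02,-0.045,-0.175,0,0,0]'
python3 - <<'E'
from h import *
st();c,im,d=shot("wrist","w31")
for r in findnuts(c,im,d,zlo=.067,zhi=.08,z=.073,boxw=(.5,.75,-.16,-.0)): print([np.round(x,3) for x in r],w2v([*r[0],.06]))
for r in findnuts(c,im,d,boxw=(.3,.85,.06,.3)): print([np.round(x,3) for x in r])
P=cloud(c,d);V=(P-BED)@np.c_[VX,VY,VZ];s=V[(V[...,2]>.031)&(V[...,2]<.042)&(abs(V[...,0])<.08)]
f=s[(s[:,1]>.03)&(s[:,1]<.1)]; m=s[(s[:,1]<.03)&(s[:,1]>-.12)]; print(f[:,1].min(),m[:,1].max())
cv2.imwrite("pics/w31z.png",cv2.resize(im[130:330,200:440],None,fx=3.2,fy=3.0))
E
```

```text
t: 41.93
tool_pos: [0.5912, -0.1379, 0.2556]
tool_rot: [1.333, 1.124, -1.335]
contact_force: [-0.2, -0.5, -0.8]
opening: 0.0685
t 41.93 pos [ 0.5912 -0.1379  0.2556] psi -9.79 tilt 0.04 q6 -0.18 F [-0.2 -0.5 -0.8] open 0.0685
[array([ 0.651, -0.088]), np.float64(20.0), np.float64(19.9), np.float64(36.194), np.float64(42.01), array([ 40.,  21., 176.]), array([368.661, 121.413])] [0.0492604  0.03107396 0.005     ]
[array([ 0.602, -0.079]), np.float64(20.0), np.float64(20.605), np.float64(35.93), np.float64(41.694), array([ 48.,  16., 185.]), array([318.525, 120.458])] [-0.00067076  0.03124559  0.005     ]
[array([ 0.555, -0.071]), np.float64(20.0), np.float64(19.867), np.float64(35.487), np.float64(41.449), array([ 42.,  18., 191.]), array([271.509, 120.509])] [-0.04779022  0.031328    0.005     ]
0.04928877198240844 0.013809537604254634
```

View pics/w31z.png

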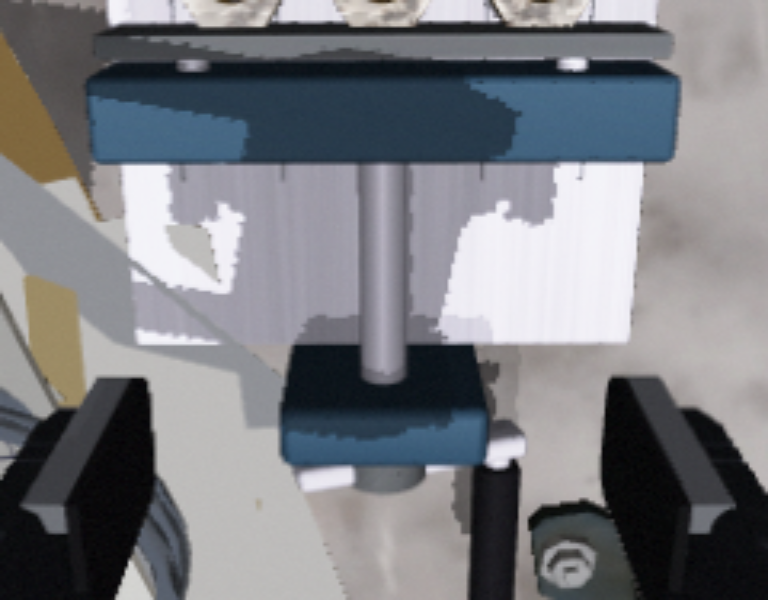

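View pics/w31.png

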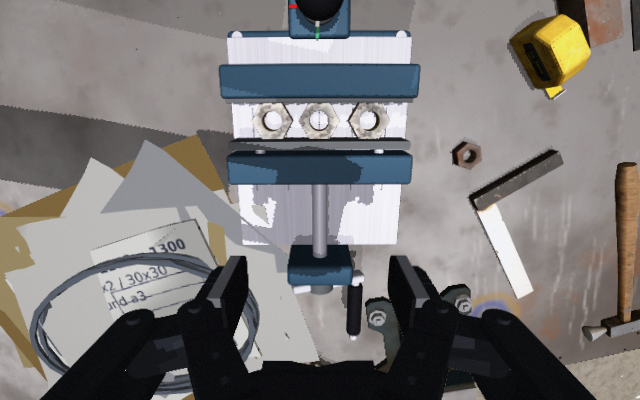

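All three nuts are in line at y≈31 mm, and the plate gap is 35.5 mm. I check the spring compression by comparing plate-to-block distance before and after.

Run:
```python
from h import *
c,im,d=shot("top","top31")
import pickle
hb={}
for n in ["top0","top31"]:
    im=cv2.imread(f"pics/{n}.png"); P=cloud(c,np.load(f"pics/{n}.npy"));V=(P-BED)@np.c_[VX,VY,VZ]; h=cv2.cvtColor(im,cv2.COLOR_BGR2HSV)
    bl=(h[...,0]>90)&(h[...,0]<115)&(h[...,1]>45)
    k=(abs(V[...,0])<.085)&(V[...,1]>-.12)&(V[...,1]<.03)
    b=V[k&bl&(abs(V[...,2]-.037)<.005)]; p=V[k&~bl&(V[...,2]>.025)&(V[...,2]<.042)]
    if len(b): print(n,len(b),"block",np.percentile(b[:,1],[3,50,97]),"plate",len(p),np.percentile(p[:,1],[50,97]) if len(p) else "")
c=cam("wrist")
im=cv2.imread("pics/w31.png");P=cloud(c,np.load("pics/w31.npy"));V=(P-BED)@np.c_[VX,VY,VZ]; h=cv2.cvtColor(im,cv2.COLOR_BGR2HSV)
bl=(h[...,0]>90)&(h[...,0]<115)&(h[...,1]>45);k=(abs(V[...,0])<.085)&(V[...,1]>-.12)&(V[...,1]<.03);b=V[k&bl&(abs(V[...,2]-.037)<.005)];p=V[k&~bl&(V[...,2]>.029)&(V[...,2]<.042)]
print("w31 block",np.percentile(b[:,1],[3,50,97]),"plate",np.percentile(p[:,1],[3,50,97]))
cc=pickle.load(open("pics/w1.pkl","rb"))
im=cv2.imread("pics/w1.png");P=cloud(cc,np.load("pics/w1.npy"));V=(P-BED)@np.c_[VX,VY,VZ]; h=cv2.cvtColor(im,cv2.COLOR_BGR2HSV)
bl=(h[...,0]>90)&(h[...,0]<115)&(h[...,1]>45);k=(abs(V[...,0])<.06)&(V[...,1]>-.12)&(V[...,1]<.03);b=V[k&bl&(abs(V[...,2]-.037)<.005)];p=V[k&~bl&(V[...,2]>.029)&(V[...,2]<.042)]
print("w1 block",np.percentile(b[:,1],[3,50,97]),"plate",np.percentile(p[:,1],[3,50,97]))
p=v2w([0,.138,.045]); go([([p[0],p[1],.25],76)])
```

```text
top0 838 block [-0.05679724 -0.04397583 -0.03116034] plate 567 [-0.02488056 -0.01200368]
top31 387 block [-0.11618226 -0.01633118 -0.00388545] plate 212 [-0.07939708  0.00556264]
w31 block [-0.11543705 -0.01524677 -0.00094323] plate [-0.10364405  0.00804267  0.01298457]
w1 block [-0.05488775 -0.0395875  -0.02783769] plate [-0.08383496 -0.01229033 -0.00910358]
t 42.03 pos [ 0.5911 -0.1385  0.2556] psi -9.86 tilt 0.05 q6 -0.18 F [ 0.8 -0.6 -0.7] open 0.0681
shift [ 0.0055  0.0005 -0.1671] rot [-8.586e+01 -4.000e-02  4.000e-02] rows>= 12
```

The springs are compressed about 4.8 mm, or about 24 N of grip. Now to the ball knob.

```bash
python3 -m handwheel '[0.66,0.005,0,-0.167,-86,0,0, 0.66,0.005,0,-0.167,-86,0,0, 0.66,0.005,0,-0.167,-86,0,0, 0.66,0.005,0,-0.167,-86,0,0, 0.66,0.005,0,-0.167,-86,0,0, 0.66,0.005,0,-0.167,-86,0,0, 0.66,0.005,0,-0.167,-86,0,0, 0.66,0.005,0,-0.167,-86,0,0, 0.66,0.005,0,-0.167,-86,0,0, 0.66,0.005,0,-0.167,-86,0,0, 0.66,0.005,0,-0.167,-86,0,0, 0.66,0.005,0,-0.167,-86,0,0]'
python3 -m handwheel '[0.66,0,0,0,0,0,0, 0.66,0,0,0,0,0,0]'
python3 - <<'E'
from h import *
c,im,d=shot("wrist","w32")
print(proj(c,[v2w([0,.138,.045])]))
for q in [(320,180)]: pass
p=v2w([0,.138,.045]); go([([p[0],p[1],.079],76)])
E
```

```text
t: 43.03
tool_pos: [0.6199, 0.0259, 0.2506]
tool_rot: [0.186, 1.564, -0.186]
contact_force: [-0.6, 1.0, -1.3]
opening: 0.0561
t: 43.2
tool_pos: [0.6197, 0.0263, 0.2508]
tool_rot: [0.193, 1.563, -0.193]
contact_force: [-0.6, -0.0, -0.3]
opening: 0.0564
[[317.05331286 187.67092326]]
t 43.25 pos [0.6197 0.0265 0.2509] psi 75.94 tilt 0.03 q6 -1.40 F [ 1.3  0.1 -0. ] open 0.0565
shift [ 0.1719 -0.0004  0.0008] rot [-0.06 -0.03  0.01] rows>= 5
```

View pics/w32.png

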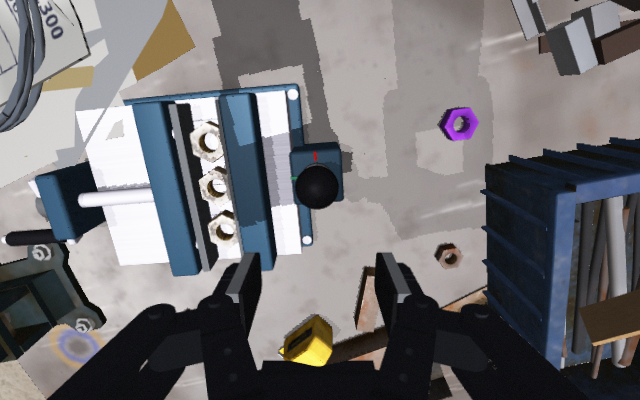

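The ball is at (317,187), matching the prediction. Descend, grip, and turn clockwise.

```bash
python3 -m handwheel '[0.66,0.040,0,0,0,0,0, 0.66,0.080,0,0,0,0,0, 0.66,0.110,0,0,0,0,0, 0.66,0.130,0,0,0,0,0, 0.66,0.150,0,0,0,0,0, 0.66,0.171,0,0,0,0,0, 0.66,0.171,0,0,0,0,0, 0.3,0.171,0,0,0,0,0, 0.3,0.171,0,0,0,0,0, 0.3,0.171,0,0,0,0,0, 0.3,0.171,0,0,0,0,0, 0.3,0.171,0,0,0,0,0]' 50
python3 -m handwheel '[0.3,0,0,0,7,0,0, 0.3,0,0,0,14,0,0, 0.3,0,0,0,21,0,0, 0.3,0,0,0,28,0,0, 0.3,0,0,0,35,0,0, 0.3,0,0,0,42,0,0, 0.3,0,0,0,49,0,0, 0.3,0,0,0,56,0,0, 0.3,0,0,0,63,0,0, 0.3,0,0,0,70,0,0, 0.3,0,0,0,77,0,0, 0.3,0,0,0,82,0,0]'
python3 - <<'E'
from h import *
o,_,_=st(); print(o["wrist_torque"])
E
```

```text
t: 44.25
tool_pos: [0.6183, 0.0255, 0.08]
tool_rot: [0.188, 1.565, -0.193]
contact_force: [-3.0, -6.1, -7.2]
opening: 0.04
t: 45.25
tool_pos: [0.6203, 0.0268, 0.08]
tool_rot: [1.289, 1.153, -1.287]
contact_force: [4.8, -2.1, -12.1]
opening: 0.0396
t 45.25 pos [0.6203 0.0268 0.08  ] psi -6.20 tilt 0.17 q6 0.03 F [  4.8  -2.1 -12.1] open 0.0396
[-0.21982676 -0.93470189  0.08655971]
```

```bash
python3 -m handwheel '[0.3,0,0,0,2,0,0, 0.3,0,0,0,4,0,0, 0.3,0,0,0,4,0,0]'
python3 - <<'E'
from h import *
o,_,_=st(); print(o["wrist_torque"])
E
python3 -m handwheel '[0.3,0,0,0,2,0,0, 0.3,0,0,0,4,0,0, 0.3,0,0,0,4,0,0]'
python3 - <<'E'
from h import *
o,_,_=st(); print(o["wrist_torque"])
shot("wrist","w33")
E
```

```text
t: 45.5
tool_pos: [0.6204, 0.0268, 0.08]
tool_rot: [1.335, 1.12, -1.333]
contact_force: [5.3, -1.9, -12.0]
opening: 0.0393
t 45.50 pos [0.6204 0.0268 0.08  ] psi -9.85 tilt 0.19 q6 0.10 F [  5.3  -1.9 -12. ] open 0.0393
[-0.30147182 -0.96029118  0.51034948]
t: 45.75
tool_pos: [0.6207, 0.0278, 0.0802]
tool_rot: [1.386, 1.084, -1.38]
contact_force: [7.9, 1.1, -12.5]
opening: 0.0399
t 45.75 pos [0.6207 0.0278 0.0802] psi -13.73 tilt 0.22 q6 0.16 F [  7.9   1.1 -12.5] open 0.0399
[ 0.28876092 -0.92174428  1.15204222]
```

View pics/w33.png

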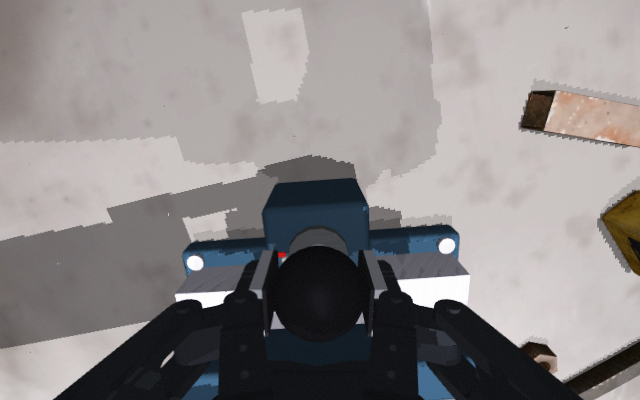

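The torque climbed to 1.15 N m, so the stop is reached. Release, lift, and check.

```bash
python3 -m handwheel '[0.75,0,0,0,0,0,0, 0.75,0,0,0,0,0,0, 0.75,0,0,0,0,0,0, 0.75,0,0,0,0,0,0, 0.75,-0.03,0,0,0,0,0, 0.75,-0.07,0,0,0,0,0, 0.75,-0.11,0,0,0,0,0, 0.75,-0.15,0,0,0,0,0, 0.75,-0.18,0,0,0,0,0, 0.75,-0.18,0,0,0,0,0]'
python3 -m handwheel '[0.75,0,-0.04,-0.04,-40,0,0, 0.75,0,-0.08,-0.08,-40,0,0, 0.75,0,-0.11,-0.08,-40,0,0, 0.75,0,-0.12,-0.08,-40,0,0, 0.75,0,-0.12,-0.08,-40,0,0, 0.75,0,-0.12,-0.08,-40,0,0, 0.75,0,-0.12,-0.08,-40,0,0, 0.75,0,-0.12,-0.08,-40,0,0]'
python3 - <<'E'
from h import *
st();c,im,d=shot("wrist","w34");c2,i2,d2=shot("top","top34");c3,i3,_=shot("side","s34")
p=proj(c,[v2w([0,.138,.045])])[0].astype(int); print(p)
a=cv2.resize(i2[170:215,260:320],(400,300),interpolation=cv2.INTER_CUBIC);b=cv2.resize(i3[170:240,270:360],(386,300),interpolation=cv2.INTER_CUBIC); cv2.imwrite("pics/c34.png",np.hstack([a,b]))
E
```

```text
t: 46.63
tool_pos: [0.6233, 0.0271, 0.2713]
tool_rot: [1.393, 1.074, -1.372]
contact_force: [0.8, -0.4, 0.8]
opening: 0.0639
t: 47.3
tool_pos: [0.5221, 0.1338, 0.2607]
tool_rot: [0.868, 1.39, -0.868]
contact_force: [-0.3, 0.6, 0.2]
opening: 0.0641
t 47.30 pos [0.5221 0.1338 0.2607] psi 26.06 tilt 0.05 q6 -0.34 F [-0.3  0.6  0.2] open 0.0641
[353 304]
```

View pics/w34.png

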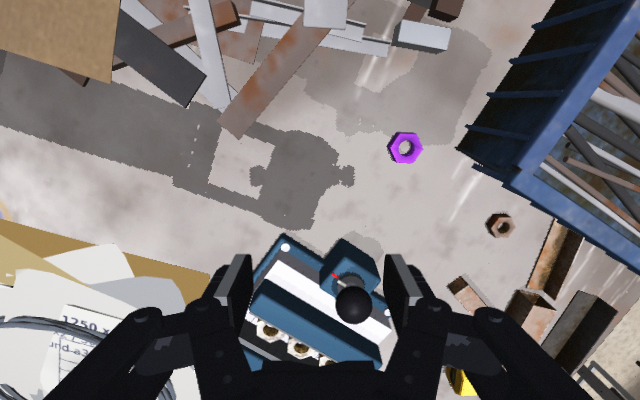

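View pics/c34.png

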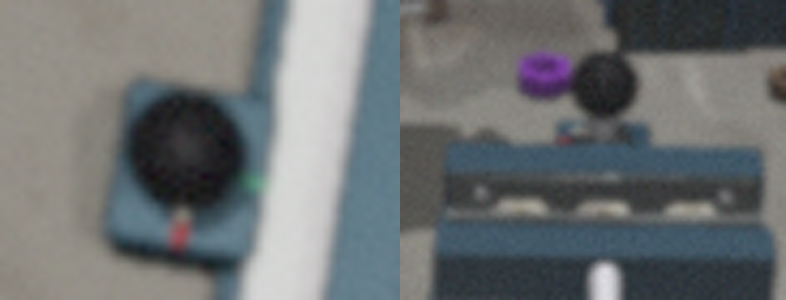

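The white pointer is back on the red mark, and the side view shows three nuts held between the jaws. One last check of the nuts and the crank, then I hand in.

Run:
```python
from h import *
c=cam("top");d=np.load("pics/top34.npy");im=cv2.imread("pics/top34.png")
V=(cloud(c,d)-BED)@np.c_[VX,VY,VZ]
for x in (.049,-.001,-.048):
    s=V[(np.hypot(V[...,0]-x,V[...,1]-.032)<.017)&(V[...,2]>.01)&(V[...,2]<.03)]; print(x,len(s),s.mean(0).round(4),s[:,2].std().round(4))
h=cv2.cvtColor(im,cv2.COLOR_BGR2HSV);bl=(h[...,0]>90)&(h[...,0]<115)&(h[...,1]>45)
b=V[(abs(V[...,0])<.085)&(V[...,1]>-.08)&(V[...,1]<.03)&bl&(abs(V[...,2]-.037)<.005)]; print("block",np.percentile(b[:,1],[3,50,97]))
st(); ctrl.finish_job(); print("done")
```

```text
0.049 109 [0.0491 0.0329 0.0177] 0.0027
-0.001 104 [-0.0014  0.0328  0.0181] 0.0022
-0.048 112 [-0.0481  0.0329  0.0184] 0.0025
block [-0.02818427 -0.01587903 -0.00349445]
t 47.45 pos [0.5223 0.1335 0.2603] psi 26.08 tilt 0.00 q6 -0.34 F [ 0.9 -0.  -0.1] open 0.0640
the job is handed in; nothing more can be done
done
```

All three large pale nuts are clamped in the drill vice, the brake is locked, and I handed the job in at about 47 s of the 210 s allowed. `finish_job` gives no verdict, so the checks below are my own camera and force readings.

- **Brake slackened:** I turned the ball knob about 84° anticlockwise before touching the crank. The white pointer was then seen at the green mark.
- **Nuts placed:** I cranked the jaw open to about 96 mm and laid the nuts flat at x ≈ +49, 0 and −48 mm, with two flats of each facing the jaws. A raised plank blocked the third nut, so I first dragged it about 60 mm clear.
- **Jaw closed:** I stopped the crank at about 107°, which puts the jaw at about 31 mm. The face springs were compressed about 4.8 mm, roughly 24 N in total. That figure comes from camera depth, and I could not measure the force on each nut.
- **Brake locked:** I turned the knob clockwise until the torque rose to 1.15 N m at the stop. The pointer is back on the red mark.

In the last views, the nut tops are 18 mm above the bed, all in line at y ≈ 33 mm against the jaw. The jaw block had not moved beyond camera noise since clamping. The arm was clear of everything. I never touched the rusty nuts or the purple look-alike. No check failed; small differences of about 1–3 mm between the cameras and the measured tool position were within the calibration and tracking errors.

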